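# Uncouple the air filter and park it on the rail

## Task

Uncouple the blue-capped air filter from the bench's air outlet: grip its knurled steel sleeve, turn it until you feel that its hidden safety catch lets the sleeve be drawn up, and lift the filter off by the drawn-back sleeve. Stand it upright on the wooden board and let go so that the sleeve springs forward, then take it again by its blue cap, lead its thin neck into the open end of the aluminium parking rail, slide it up to the closed end of the slot and leave it hanging there. Keep the filter upright throughout and leave the other things on the board where they are.

Things in the scene. Friction and masses are not known exactly. Their poses are not given: they have to be found in the camera images.
- filter: Air filter with a quick coupling below, 84 mm tall, 0.25 kg; origin at the centre of its flat underside, z up its axis. From below: steel sleeve; thin steel neck, 13 mm diameter, 40 to 52 mm up; blue cap. At the start it sits on the outlet's nipple, its underside on the outlet's top, locked on by jaws, and swivels freely with its sleeve. It stands by itself on the board.
- sleeve_grip (a point): On the filter's axis, 26 mm above its origin, inside the knurled sleeve: 49 mm diameter, 1 to 40 mm above the origin, turns with the filter. Hidden catches stop the sleeve about 2 mm up, except at four angles 90 degrees apart (each about 0.1 rad wide either way), where the sleeve can be drawn on up. These angles cannot be seen and follow no listed pose.
- sleeve (a joint): How far the sleeve is drawn up along the filter, m: 0 forward, 0.008 fully back. Spring: 5 N at 0, 10 N at 6 mm, jaw friction adds a few N. At about 5 to 6 mm (sleeve 6 to 7 mm above its start) the jaws let go; lifted on, the filter comes off. A letting angle is never within 0.3 rad of the start and always less than 90 degrees away, either way. Pulling the cap releases nothing.
- cap_grip (a point): On the filter's axis, 74 mm above its origin, inside the blue cap: 42 mm diameter, 52 to 84 mm above the origin. The filter hangs in the rail by the cap's flat underside.
- outlet: Grey air outlet block, screwed to the board; 70 x 84 mm (112 mm along its y axis with the low ears), 40 mm high with the 60 mm round boss on top. Origin at the centre of its underside, z up. Its nipple, 16 mm diameter, stands 29 mm tall in the middle of the top and is covered by the filter at the start.
- rail: Aluminium parking rail, screwed to the board: channel 150 mm long, 66 mm wide (84 mm with its feet), 85 mm high, inside 60 mm wide and 79 mm high. Origin at the centre of its underside; x runs along it from the open end (-75 mm) to the closed end (+75 mm). A filter hanging in it has its neck in the top slot, its sleeve in the channel, its origin 33 mm above the board.
- rail_mouth (a point): Middle of the open end of the rail's slot, on the top face, 85 mm above the board. The slot runs along the middle of the 6 mm thick top, 18 mm wide, flared to about 30 mm over the last 20 mm at the open end.
- rail_home (a point): Where the filter's axis stands when its neck touches the closed end of the slot, on the rail's top face, 85 mm above the board; 118.5 mm along the rail from rail_mouth.
- pliers: Bystander: pliers with green handles lying on the board, 140 x 47 x 11 mm.
- tweezers: Bystander: steel tweezers lying on the board, 130 x 15 x 8 mm.
- purple_box: Bystander: small purple box standing on the board, 40 x 46 x 32 mm.
- reel: Bystander: wooden thread reel standing on the board, 34 mm diameter, 54 mm tall.
- burnisher: Bystander: burnisher with wooden handle lying on the board, 118 x 17 x 17 mm.
- lid_cup: Bystander: small light blue cup standing on the board, 37 mm diameter, 22 mm tall.
Mind the look-alikes: they are no part of the job. Leave any turquoise look-alike of the filter alone.

How it is judged:
By the outcome, as a careful person would: the job done as asked, in the order asked, and still so for the second after the job is handed in, with the robot touching nothing.
It also fails if it takes over 67 s, if anything falls off the work surface, if the arm or the gripper's body presses on something with over 40 N, if the wrist force passes 120 N, or if a joint passes its speed limit or range.

## Robot

A 6-joint arm with a two-finger parallel gripper is mounted at the origin on a cart in front of the work surface, level with it; the furniture and walls round the work are solid. World frame = base frame: x ahead of the robot, y to its left, z up, the work surface at z = 0. Lengths are in m, angles in degrees, forces in N, time in s.
With the tool pointing down it reaches from about 0.4 to 0.825 m from the base axis. Payload 7 kg.
Tool frame: the origin (TCP) lies midway between the tips of the shut fingers; the grasp point (between the pads) lies 19 mm behind it; z points along the fingers, y is the direction in which the jaws open and shut (so a half turn about z gives the same grasp; the last joint's range is limited). The gripper opens to 88 mm and grips with 3 to 60 N. Pads are 19 mm wide; open, the fingers measure 130 mm over their backs; the gripper's body (78 mm by 193 mm) begins 47 mm behind the grasp point.
Start: joints at [82.97, 20.546, 0.682, 0, -70.136, -16.507], TCP at [0.27, 0.619, 0.201] pointing down, gripper open.
Joint ranges: [-176.03, 176.03], [-82.01, 121.73], [-58.28, 71.71], [-173.87, 95.51], [-174.79, -0.11], [-173.66, 173.66]. Speed limits (degrees/s): [136.94, 136.94, 172.46, 180, 180, 180].

## Interface

Orientations are given as [roll, pitch, yaw] about the fixed x, y, z axes, in that order (R = Rz(yaw) Ry(pitch) Rx(roll)).
In Python, from plant import sensors, viewer, r gives the robot as it stands. The module is installed in compiled form; this text tells all that it offers.
- The arm moves only by the shell command python3 -m handwheel 'ROWS' [OPENING] [FORCE]. ROWS is JSON, one flat list of numbers, 6 for each row, row after row: the shift along the world's x, y, z in cm, then the turn, a rotation vector about the world's x, y, z in rad. In form: [tx, ty, tz, wx, wy, wz, tx, ty, tz, wx, wy, wz, ...]. A call has 1 to 8 rows; each row is the pose to reach, as a shift and turn from the pose measured when the call began; what a row does not reach only later rows make up. A row lasts 1/10 s, in which the tool goes at most 50 mm and 8.59 degrees, less where a joint would pass 70% of its speed; a pose out of reach is approached as far as the arm can. A call with a gripper value outside its range is refused whole. OPENING is the closure in counts, from 0 (fully open) to 255 (shut), set as the call begins (- or left out, the last holds). The fingers move at their own pace and stop on an object; FORCE is the grip in N (left out, the last holds). Time passes only in rows, so rows that repeat a pose let the fingers close. It gives the time, the measured TCP pose, the force and the opening at its end, in the units of the state.
- sensors.get_state(): the state, without advancing time (a new reading comes with each control period).
- viewer.capture(name): name is "scene" or "side" or "wrist"; returns a dict with "img" (420x560x3 uint8, red, green, blue), "camera_matrix" (3x3 intrinsics, pixels), "camera_from_world" (4x4, takes a point from world to camera coordinates); the wrist camera has in their place "mount" (4x4, takes a point from camera to tool coordinates, whose origin is the TCP and whose axes are the flange's). Camera axes: x right, y down, z forward; pixel columns grow to the right and rows downward; lengths in m; the calibration is good to about 2 mm. The wrist camera is an equidistant fisheye: a pixel r from the principal point sees the ray r / f radians off the axis. A picture is of the moment at which its call begins: read the wrist's pose just before it. There is no depth.
- r.close_job(): hands the job in, once; it reports no verdict.
The state is a dict: "time_s": time; "joints": joint angles; "qd": joint speeds; "joint_torque": joint torques, N m; "tcp_pos": TCP position; "eef_rot": TCP orientation; "contact_force": force on the tool from outside, world axes, zero at the start; "moment": the same for the moment, N m; "gripper_width": finger opening in m.
Only numpy, scipy, OpenCV 4.12 (cv2) and the standard library are available. Lean on these libraries where they do the work, as an engineer would, in place of code of your own. Each camera call takes 0.05 s, during which the arm holds its last target.

## Working session

There is one attempt and no reset: what is moved stays moved. The work goes in short steps, Python scripts to look and compute and a shell command to move; the robot and the scene stay as the last step left them, time stands still between calls to the robot, and variables do not carry over. Pictures are saved under pics/ and viewed, and the job is handed in when it is done.

```bash
mkdir -p pics; ls
cat > h.py <<'E'
import numpy as np, cv2
from plant import sensors, viewer, r
def snap(cam,name):
    s=sensors.get_state(); c=viewer.capture(cam); c['state']=s
    cv2.imwrite('pics/'+name+'.png',cv2.cvtColor(c['img'],cv2.COLOR_RGB2BGR)); 
    np.save('pics/'+name+'.npy',c,allow_pickle=True); return c
def load(name): return np.load('pics/'+name+'.npy',allow_pickle=True).item()
def ray(c,u,v):
    K=np.array(c['camera_matrix']);T=np.linalg.inv(np.array(c['camera_from_world']))
    d=T[:3,:3]@np.linalg.inv(K)@np.array([u,v,1.]); return T[:3,3],d
def atz(c,u,v,z):
    o,d=ray(c,u,v); return o+d*(z-o[2])/d[2]
def tri(c1,p1,c2,p2):
    o1,d1=ray(c1,*p1);o2,d2=ray(c2,*p2);d1/=np.linalg.norm(d1);d2/=np.linalg.norm(d2)
    A=np.stack([d1,-d2],1);t=np.linalg.lstsq(A,o2-o1,rcond=None)[0]
    a=o1+d1*t[0];b=o2+d2*t[1];return (a+b)/2,np.linalg.norm(a-b)
def proj(c,P):
    P=np.atleast_2d(P);q=(np.array(c['camera_from_world'])@np.c_[P,np.ones(len(P))].T)[:3]
    q=np.array(c['camera_matrix'])@q;return (q[:2]/q[2]).T
def crop(name,x0,y0,x1,y1,k,out):
    im=cv2.imread('pics/'+name+'.png')[y0:y1,x0:x1];cv2.imwrite('pics/'+out+'.png',cv2.resize(im,None,fx=k,fy=k,interpolation=cv2.INTER_CUBIC))
def st():
    s=sensors.get_state()
    for k in ('time_s','joints','tcp_pos','eef_rot','contact_force','moment','gripper_width'): print(k,np.round(s[k],4))
E
python3 - <<'E'
from h import *
for n in('scene','side','wrist'):
    c=snap(n,n+'0')
    if n!='wrist':
        T=np.linalg.inv(c['camera_from_world']);print(n,T[:3,3],T[:3,2])
    else: print(c['mount'],c['camera_matrix'])
st()
E
```

```text
pics
scene [ 0.01267935 -0.44402589  0.64238587] [ 0.58192262  0.52001555 -0.62525986]
side [0.43834193 0.68854645 0.60878603] [ 0.08061159 -0.80450636 -0.58844821]
[[ 6.12067698e-04 -9.59005438e-01 -2.83387006e-01  7.63648515e-02]
 [ 9.99999704e-01  7.19346757e-04 -2.74500713e-04  5.42842253e-04]
 [ 4.67101200e-04 -2.83386754e-01  9.59005594e-01 -1.85045888e-01]
 [ 0.00000000e+00  0.00000000e+00  0.00000000e+00  1.00000000e+00]] [[325.1922621    0.         278.91477354]
 [  0.         325.1922621  209.16118141]
 [  0.           0.           1.        ]]
time_s 0.15
joints [ 8.29733e+01  2.05814e+01  6.47100e-01 -1.25000e-02 -7.01348e+01
 -1.65072e+01]
tcp_pos [0.2694 0.6185 0.2001]
eef_rot [ 1.799305e+02 -8.400000e-03 -2.353820e+01]
contact_force [-0.2789  0.3929  0.1121]
moment [ 0.0046  0.0109 -0.0063]
gripper_width 0.088
```

View pics/scene0.png

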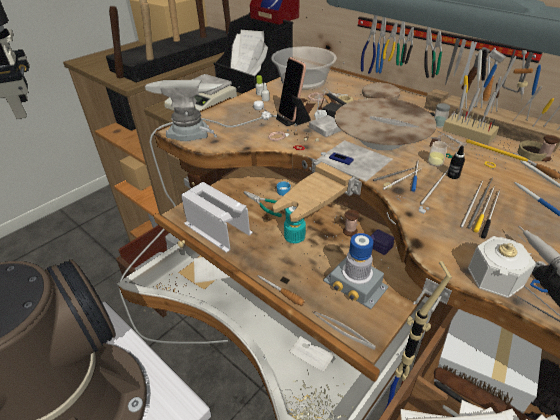

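View pics/side0.png

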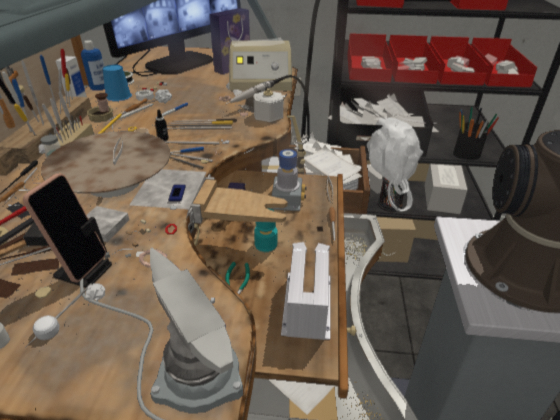

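View pics/wrist0.png

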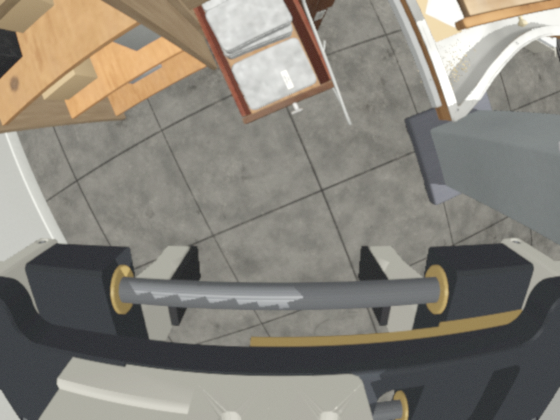

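Run:
```python
from h import *
crop('scene0',160,150,440,360,2.85,'s0a')
crop('side0',190,130,390,400,2.2,'d0a')
```

```text
(no output)
```

View pics/s0a.png

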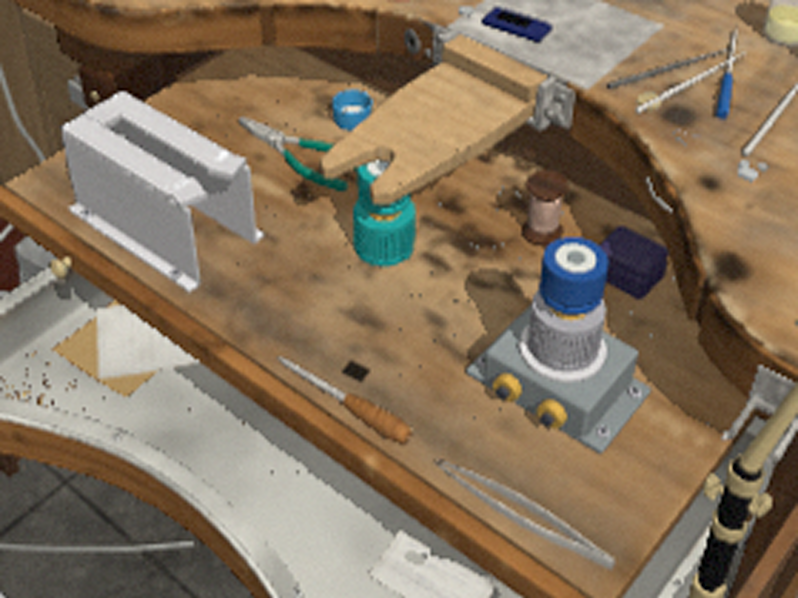

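View pics/d0a.png

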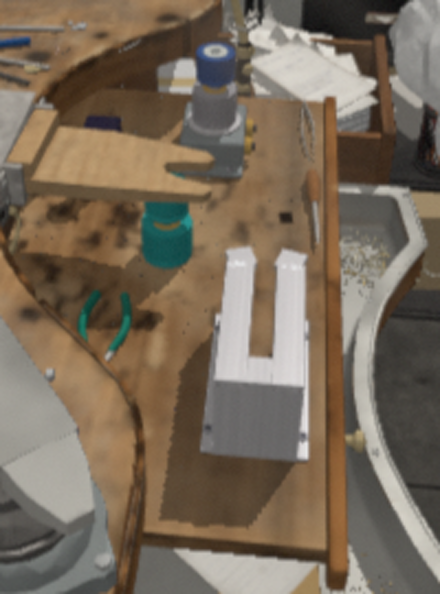

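Run:
```python
from h import *
crop('scene0',330,220,400,310,6,'s0f')
crop('scene0',175,175,265,260,6,'s0r')
crop('side0',260,140,320,220,7,'d0f')
crop('side0',275,235,345,350,5,'d0r')
a,b=load('scene0'),load('side0')
print(tri(a,(362.5,241.2),b,(288.2,151.8)))
```

```text
(array([ 0.50306446, -0.19945032,  0.12572961]), np.float64(0.001440301502336121))
```

View pics/s0f.png

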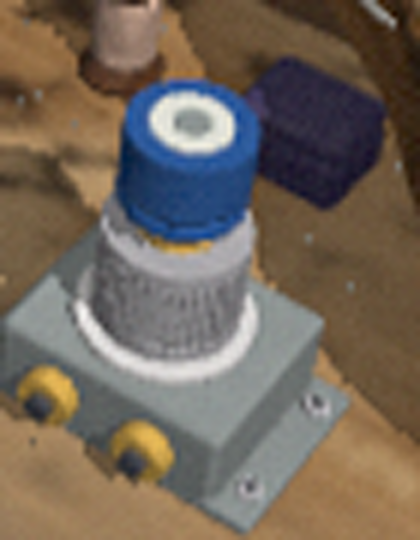

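View pics/s0r.png

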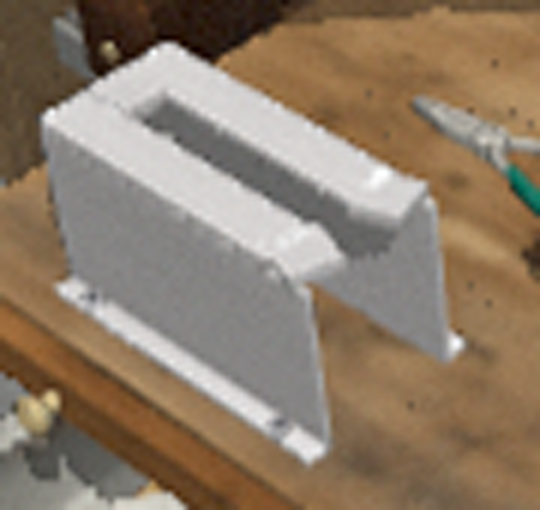

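View pics/d0f.png

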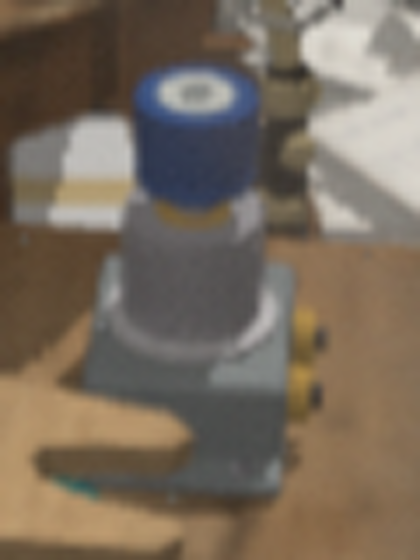

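View pics/d0r.png

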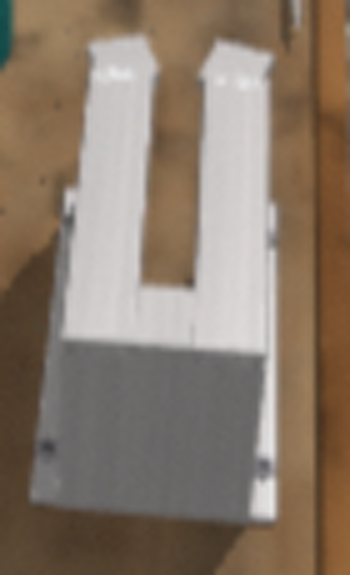

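Run:
```python
from h import *
a,b=load('scene0'),load('side0')
print(tri(a,(361.7,240.3),b,(288.1,153.3)),atz(a,361.7,240.3,.124),atz(b,288.1,153.3,.124))
for n,c,ps in(('scene',a,[(182.5,194.7),(202.5,182.5),(246.3,206.7),(223.3,221.7),(232.5,218.7)]),('side',b,[(287.4,303.4),(328,305.4),(292.6,244.4),(329.4,247),(305,242.6),(318,243),(303.5,292),(314,292.5)])):
    for p in ps: print(n,p,atz(c,*p,.085))
```

```text
(array([ 0.50387821, -0.19640292,  0.12432971]), np.float64(0.000957010848598305)) [ 0.5048238  -0.19623835  0.124     ] [ 0.50352104 -0.19635864  0.124     ]
scene (182.5, 194.7) [0.40485146 0.21645427 0.085     ]
scene (202.5, 182.5) [0.4656547  0.21829329 0.085     ]
scene (246.3, 206.7) [0.4685935  0.07305893 0.085     ]
scene (223.3, 221.7) [0.40199823 0.07463997 0.085     ]
scene (232.5, 218.7) [0.42117814 0.06683411 0.085     ]
side (287.4, 303.4) [0.46812002 0.22358353 0.085     ]
side (328, 305.4) [0.40394937 0.22064387 0.085     ]
side (292.6, 244.4) [0.47084047 0.07989585 0.085     ]
side (329.4, 247) [0.40282509 0.07962364 0.085     ]
side (305, 242.6) [0.44822707 0.07219081 0.085     ]
side (318, 243) [0.42406164 0.0706266  0.085     ]
side (303.5, 292) [0.44406577 0.19643511 0.085     ]
side (314, 292.5) [0.42696367 0.19564225 0.085     ]
```

Run:
```python
from h import *
a,b=load('scene0'),load('side0')
def T(n,p,q): print(n,*[np.round(x,3) for x in tri(a,p,b,q)])
S=lambda x,y:(x/2.85+160,y/2.85+150)
D=lambda x,y:(x/2.2+190,y/2.2+130)
T('pin tip near',S(322,170),D(207,190))
T('pin tip far',S(378,200),D(213,160))
T('phonelike blue box on bench',S(517,22),(177,193))
T('turq ',S(385,250),D(168,260))
for n,p,z in(('turq base',S(385,250),0.02),('pliers tip',S(240,122),.005),('pliers end',S(345,185),.005),('cup',S(352,95),.022),('reel top',S(548,185),.054),('box top',S(640,245),.032),('burn tip',S(282,358),.005),('burn end',S(408,435),.008),('tw1',S(440,463),.004),('tw2',S(610,563),.004),('board BL',S(0,188),0),('board front R',S(590,598),0),('ear',S(600,445),0),('ear2',S(470,370),0),('board R',S(735,435),0)):
    print(n,np.round(atz(a,*p,z),3))
print(np.round(proj(a,[[.6,-.2,.1],[.6,-.2,.2]]),0))
```

```text
pin tip near [0.492 0.012 0.096] 0.004
pin tip far [ 0.492 -0.04   0.094] 0.0
phonelike blue box on bench [ 0.712 -0.007  0.125] 0.002
turq  [ 0.534 -0.01  -0.007] 0.005
turq base [ 0.515 -0.029  0.02 ]
pliers tip [0.571 0.193 0.005]
pliers end [0.567 0.059 0.005]
cup [0.652 0.126 0.022]
reel top [ 0.627 -0.102  0.054]
box top [ 0.636 -0.183  0.032]
burn tip [ 0.391 -0.034  0.005]
burn end [ 0.396 -0.148  0.008]
tw1 [ 0.394 -0.177  0.004]
tw2 [ 0.404 -0.301  0.004]
board BL [0.374 0.29  0.   ]
board front R [ 0.378 -0.303  0.   ]
ear [ 0.478 -0.249  0.   ]
ear2 [ 0.474 -0.142  0.   ]
board R [ 0.545 -0.314  0.   ]
[[388. 225.]
 [396. 184.]]
```

Run:
```python
from h import *
a,b=load('scene0'),load('side0')
print('anvil base',atz(a,185,138,.12),atz(b,195,395,.12), 'top',atz(a,175,85,.25),atz(b,155,255,.25))
crop('side0',250,100,380,200,6,'d0t')
crop('scene0',380,250,480,400,4,'s0t')
```

```text
anvil base [0.53778019 0.36784446 0.12      ] [0.56466336 0.41105862 0.12      ] top [0.55828754 0.39903463 0.25      ] [0.62736453 0.31041386 0.25      ]
```

View pics/d0t.png

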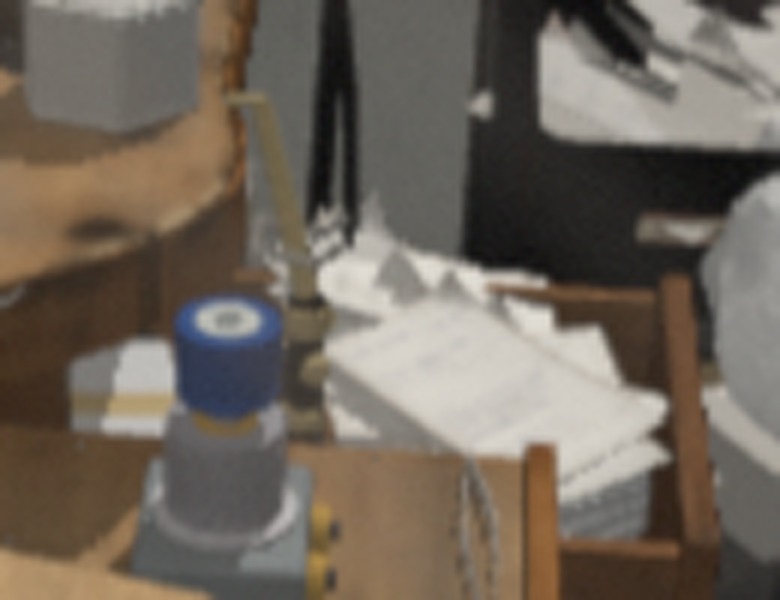

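View pics/s0t.png

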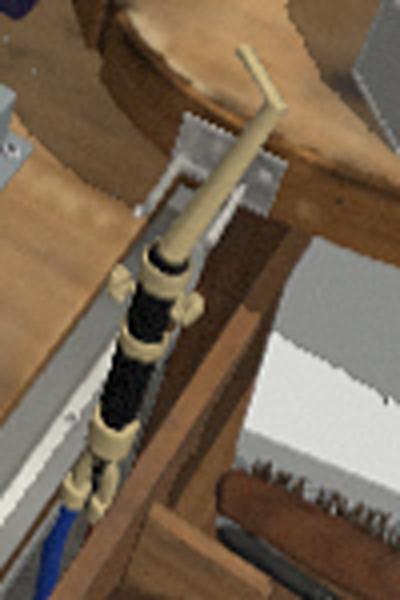

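Run:
```python
from h import *
a,b=load('scene0'),load('side0')
print(tri(a,(450.5,275),b,(293.7,115.8)),tri(a,(421,313.7),b,(300.8,150)))
print(tri(a,(440.5,262),b,(288,116)))
```

```text
(array([ 0.50424065, -0.3582815 ,  0.14731979]), np.float64(0.0031294169278165192)) (array([ 0.48003039, -0.34033884,  0.05707969]), np.float64(0.0005170004878006907))
(array([ 0.51603748, -0.33601469,  0.15436484]), np.float64(0.0007309945954708626))
```

```bash
python3 -m handwheel '[4,-5,2,0,0,0.1, 7,-10,2,0,0,0.2, 10,-15,2,0,0,0.3, 12,-20,2,0,0,0.41, 14,-25,2,0,0,0.41, 15,-30,2,0,0,0.41, 16,-35,2,0,0,0.41, 17,-40,2,0,0,0.41]' 0 40
```

```text
time_s: 0.95
tcp_pos: [0.4304, 0.2581, 0.2199]
eef_rot: [179.9, -0.0, -0.0]
contact_force: [1.5, -0.1, -0.4]
gripper_width: 0.0877
```

```bash
python3 -m handwheel '[1,-4.8,0,0,0,0, 2,-9.6,0,0,0,0, 3,-14.4,0,0,0,0, 4,-19.2,0,0,0,0, 5,-24,0,0,0,0, 6,-28.8,0,0,0,0, 7,-33.6,0,0,0,0, 7.4,-38,0,0,0,0]' && python3 -m handwheel '[0,-4,0,0,0,0, 0,-7.4,0,0,0,0, 0,-7.4,0,0,0,0, 0,-7.4,0,0,0,0]'
python3 - <<'E'
from h import *
snap('scene','scene1');snap('side','side1');snap('wrist','wrist1')
crop('scene1',290,130,460,330,3.5,'s1a');crop('side1',210,50,360,220,3.5,'d1a');st()
E
```

```text
time_s: 1.75
tcp_pos: [0.5045, -0.1242, 0.2198]
eef_rot: [179.9, -0.0, -0.1]
contact_force: [1.2, 0.5, 0.3]
gripper_width: 0.0881
time_s: 2.15
tcp_pos: [0.5041, -0.1989, 0.2194]
eef_rot: [179.9, 0.0, -0.2]
contact_force: [-0.7, 0.0, 0.1]
gripper_width: 0.0877
time_s 2.3
joints [-5.80200e-01  7.24730e+00 -1.45494e+01  7.77000e-02 -6.81916e+01
  9.05374e+01]
tcp_pos [ 0.5046 -0.1974  0.2199]
eef_rot [ 1.799278e+02 -1.100000e-02 -1.400000e-02]
contact_force [ 1.1386 -0.0991 -0.5439]
moment [-0.0073 -0.0363  0.0297]
gripper_width 0.0876
```

View pics/wrist1.png

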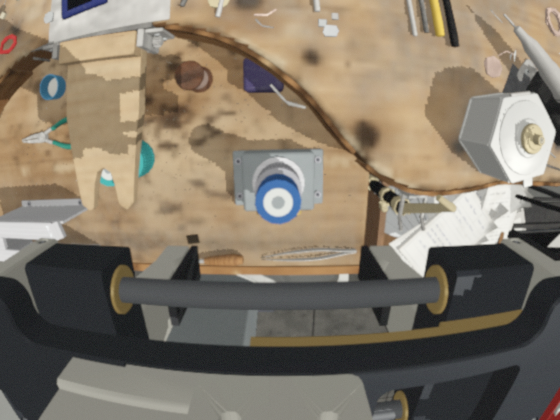

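View pics/s1a.png

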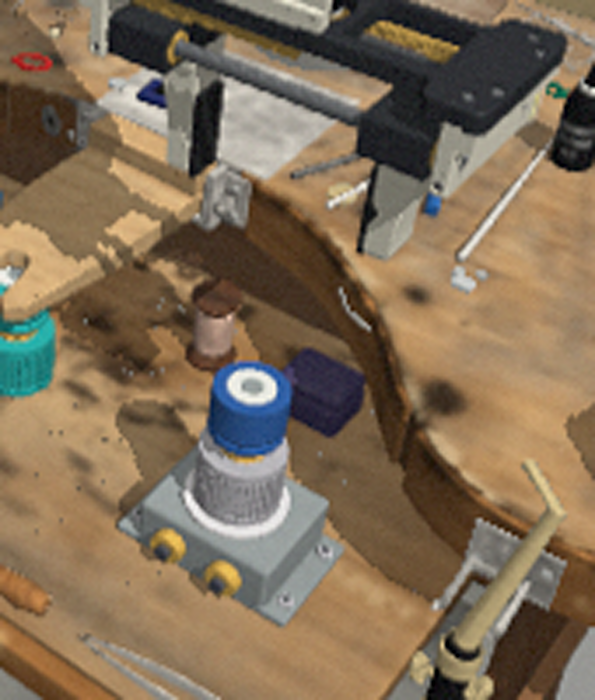

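```bash
cat >> h.py <<'E'
from scipy.spatial.transform import Rotation as R
def wray(c,u,v):
    K=np.array(c['camera_matrix']);x=(u-K[0,2]);y=(v-K[1,2]);r_=np.hypot(x,y);th=r_/K[0,0]
    d=np.array([np.sin(th)*x/(r_+1e-9),np.sin(th)*y/(r_+1e-9),np.cos(th)])
    M=np.array(c['mount']);s=c['state'];Q=R.from_euler('xyz',s['eef_rot'],degrees=True).as_matrix()
    return np.array(s['tcp_pos'])+Q@M[:3,3],Q@M[:3,:3]@d
def watz(c,u,v,z):
    o,d=wray(c,u,v);return o+d*(z-o[2])/d[2]
E
python3 - <<'E'
from h import *
crop('wrist1',220,140,340,240,6,'w1a')
c=load('wrist1');print(watz(c,278,202,.124))
E
```

```text
[ 0.50431631 -0.19731604  0.124     ]
```

View pics/w1a.png

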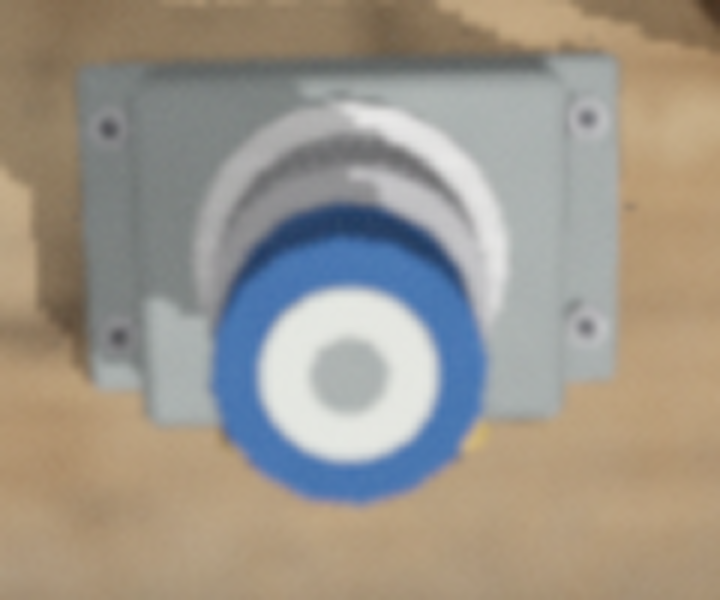

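```bash
python3 -m handwheel '[0,0,-4,0,0,0, 0,0,-8,0,0,0, 0,0,-12,0,0,0, 0,0,-14.5,0,0,0, 0,0,-14.5,0,0,0]' 
python3 -m handwheel '[0,0,-0.5,0,0,0, 0,0,-1.1,0,0,0, 0,0,-1.1,0,0,0]'
python3 - <<'E'
from h import *
snap('scene','scene2')
crop('scene2',290,130,460,330,3.5,'s2a');st()
E
```

```text
time_s: 2.8
tcp_pos: [0.502, -0.196, 0.0717]
eef_rot: [180.0, 0.4, 0.1]
contact_force: [-1.1, 0.3, 0.6]
gripper_width: 0.0877
time_s: 3.1
tcp_pos: [0.5024, -0.1957, 0.0611]
eef_rot: [180.0, 0.3, 0.1]
contact_force: [-0.0, 0.3, -0.3]
gripper_width: 0.0872
time_s 3.15
joints [-4.40700e-01  1.57841e+01 -2.66175e+01  4.67000e-02 -4.78884e+01
  9.04866e+01]
tcp_pos [ 0.5026 -0.1959  0.0614]
eef_rot [1.79968e+02 2.90200e-01 7.72000e-02]
contact_force [ 0.5984  1.0176 -0.1272]
moment [-0.0565 -0.0878  0.0607]
gripper_width 0.0877
```

View pics/s2a.png

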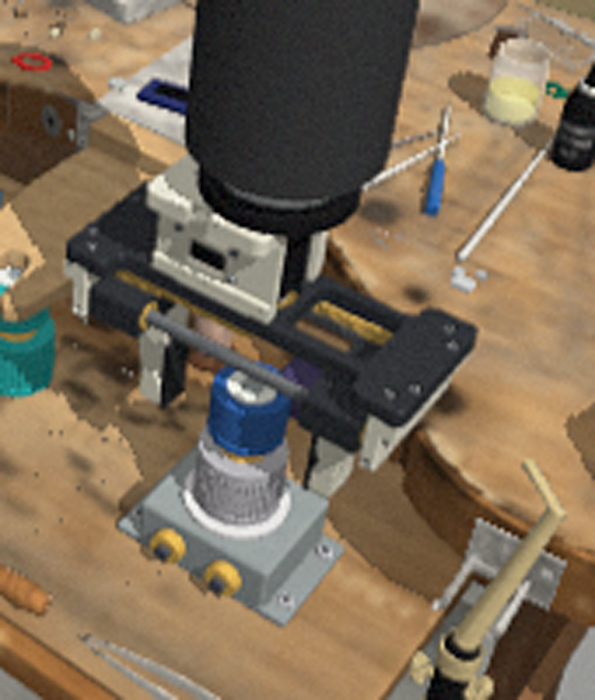

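```bash
python3 -m handwheel '[0.17,-0.12,0.15,0,-0.005,0, 0.17,-0.12,0.15,0,-0.005,0]'
python3 -m handwheel '[0,0,0,0,0,0, 0,0,0,0,0,0, 0,0,0,0,0,0, 0,0,0,0,0,0, 0,0,0,0,0,0, 0,0,0,0,0,0]' 255 50
python3 - <<'E'
from h import *
st()
E
```

```text
time_s: 3.35
tcp_pos: [0.5051, -0.1973, 0.0639]
eef_rot: [180.0, -0.1, 0.1]
contact_force: [-0.2, -0.4, -0.3]
gripper_width: 0.0872
time_s: 3.95
tcp_pos: [0.505, -0.1973, 0.0639]
eef_rot: [180.0, -0.1, 0.1]
contact_force: [-0.6, 0.4, 0.1]
gripper_width: 0.0453
time_s 3.95
joints [-5.89100e-01  1.56185e+01 -2.64513e+01  6.06000e-02 -4.78163e+01
  9.06330e+01]
tcp_pos [ 0.505  -0.1973  0.0639]
eef_rot [ 1.799538e+02 -1.134000e-01  8.460000e-02]
contact_force [-0.5924  0.367   0.0839]
moment [-0.0214  0.0111  0.0076]
gripper_width 0.0453
```

```bash
python3 -m handwheel '[0,0,0,0,0,0, 0,0,0,0,0,0]'
python3 - <<'E'
from h import *
snap('scene','scene3');crop('scene3',290,130,460,330,3.5,'s3a')
snap('side','side3');crop('side3',230,90,350,220,5,'d3a');st()
E
```

```text
time_s: 4.15
tcp_pos: [0.505, -0.1973, 0.0638]
eef_rot: [180.0, -0.1, 0.1]
contact_force: [0.2, 0.5, 0.2]
gripper_width: 0.041
time_s 4.25
joints [-5.87600e-01  1.56194e+01 -2.64501e+01  6.03000e-02 -4.78194e+01
  9.06316e+01]
tcp_pos [ 0.505  -0.1973  0.0639]
eef_rot [ 1.79954e+02 -1.10500e-01  8.45000e-02]
contact_force [ 0.1681  0.4021 -0.7434]
moment [-0.0719 -0.0212  0.0482]
gripper_width 0.0415
```

View pics/s3a.png

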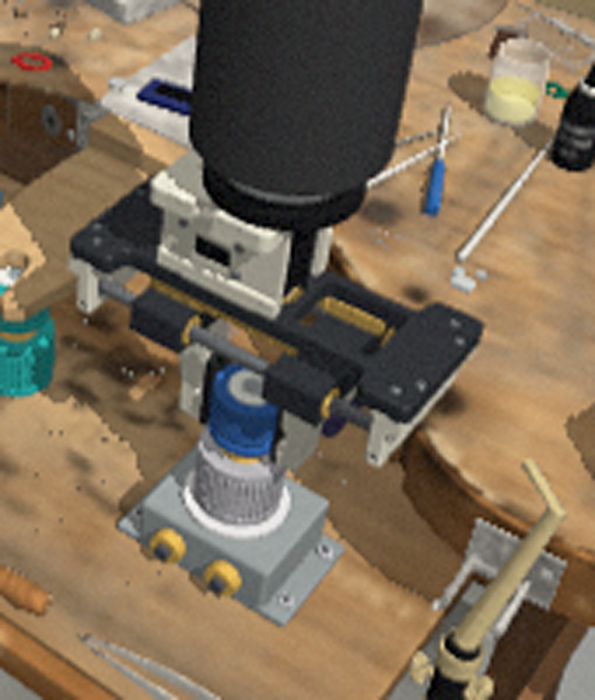

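View pics/d3a.png

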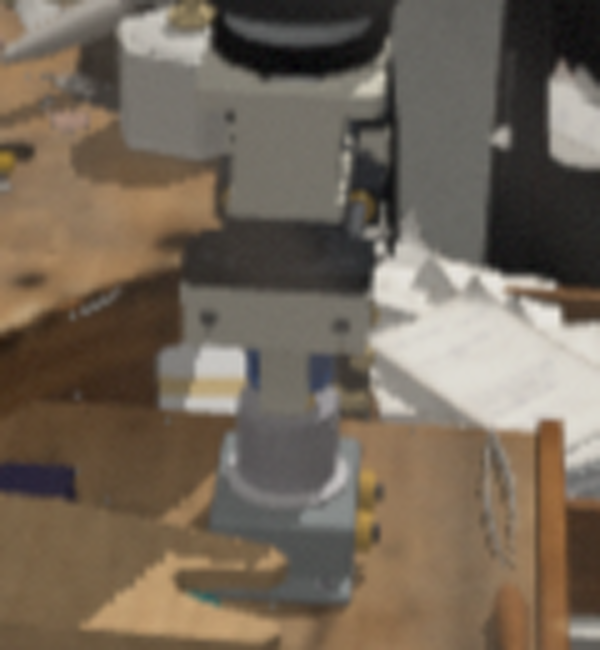

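Run:
```python
from h import *
a,b=load('scene3'),load('side3')
for z in (.124,.092,.08,.07,.064,.04):print(z,(proj(b,[[.505,-.165,z]])[0]-[230,90])*5,(proj(a,[[.505,-.23,z]])[0]-[290,130])*3.5, (proj(a,[[.505,-.197,z]])[0]-[290,130])*3.5)
```

```text
0.124 [281.3856367  349.56689179] [307.23248507 415.4588657 ] [252.36794515 386.52374766]
0.092 [280.12514402 410.22717854] [299.21588958 458.33895476] [245.97872672 429.19713845]
0.08 [279.6646586  432.38770185] [296.32002465 473.82869051] [243.66875639 444.62535827]
0.07 [279.28584375 450.61788911] [293.95073202 486.50183574] [241.77804361 457.25337001]
0.064 [279.0606681  461.45430226] [292.54788319 494.00555511] [240.6582298  464.73257157]
0.04 [278.17545163 504.05469641] [287.0724026  523.29343617] [236.28511555 493.94046533]
```

Run:
```python
from h import *
crop('scene3',335,220,395,290,8,'s3b');crop('side3',260,140,310,200,10,'d3b')
a,b=load('scene3'),load('side3')
for z in (.13,.092,.08,.064):print(z,(proj(b,[[.505,-.176,z]])[0]-[260,140])*10,(proj(a,[[.505,-.218,z]])[0]-[335,220])*8, (proj(a,[[.505,-.176,z]])[0]-[335,220])*8)
```

```text
0.13 [267.50529804 152.27728132] [299.23915552 186.26156175] [142.42515933 104.1642931 ]
0.092 [264.43265844 296.11941279] [279.02709581 303.05658206] [127.62518011 220.17976108]
0.08 [263.49055952 340.22270373] [272.90840365 338.41333373] [123.13942754 255.34309987]
0.064 [262.25468902 398.07857695] [264.93668819 384.47774688] [117.2913886  301.18525709]
```

View pics/s3b.png

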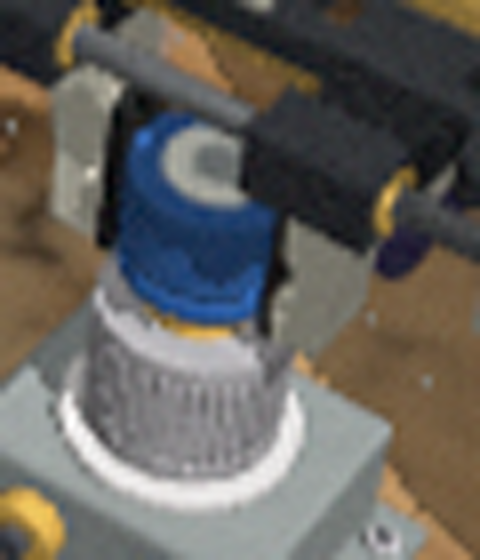

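View pics/d3b.png

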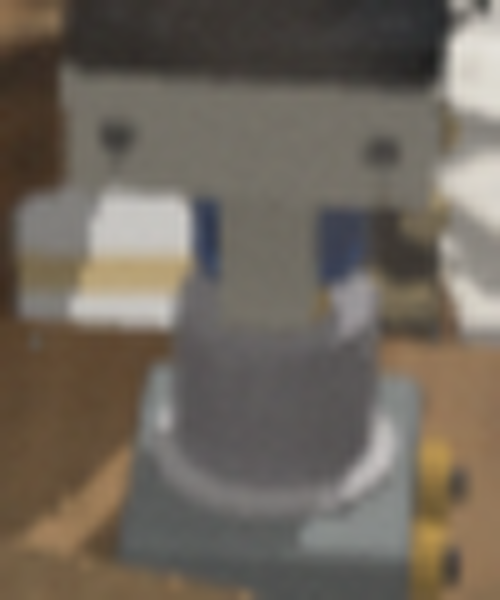

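Run:
```python
from h import *
c=load('wrist1');M=np.linalg.inv(np.array(c['mount']));K=np.array(c['camera_matrix'])
def wp(P):
    q=M@np.r_[P,1];q=q[:3];th=np.arctan2(np.hypot(q[0],q[1]),q[2]);n=np.hypot(q[0],q[1])
    return K[0,2]+K[0,0]*th*q[0]/n,K[1,2]+K[0,0]*th*q[1]/n
for x in(-.0095,.0095):
  for z in (.0,-.019,-.04,-.066):
    print(x,z,[np.round(wp((x,s*.044,z)),0) for s in(-1,1)])
crop('wrist1',0,190,560,400,1.42,'w1b')
```

```text
-0.0095 0.0 [array([209., 256.]), array([348., 256.])]
-0.0095 -0.019 [array([203., 269.]), array([354., 270.])]
-0.0095 -0.04 [array([194., 287.]), array([362., 288.])]
-0.0095 -0.066 [array([181., 315.]), array([375., 316.])]
0.0095 0.0 [array([207., 228.]), array([350., 228.])]
0.0095 -0.019 [array([200., 239.]), array([357., 239.])]
0.0095 -0.04 [array([190., 255.]), array([366., 255.])]
0.0095 -0.066 [array([176., 279.]), array([380., 280.])]
```

View pics/w1b.png

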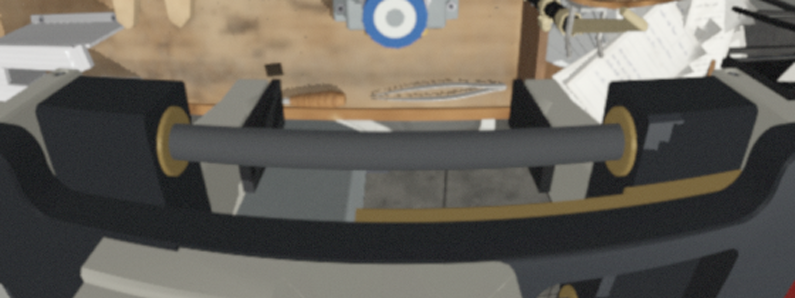

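Run:
```python
from h import *
crop('wrist1',120,220,260,350,5.5,'w1c')
```

```text
(no output)
```

View pics/w1c.png

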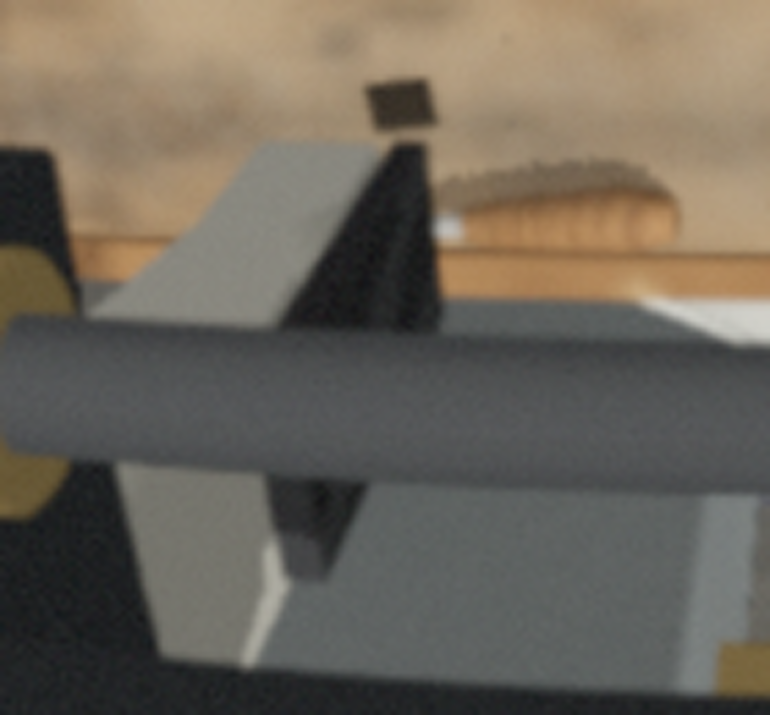

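Run:
```python
from h import *
a,b=load('scene3'),load('side3')
for z in (.16,.15,.14,.13):print(z,(proj(b,[[.466,-.1,z],[.544,-.1,z]])-[260,140])*10,(proj(a,[[.466,-.294,z]])[0]-[290,130])*3.5,(proj(a,[[.466,-.1,z]])[0]-[290,130])*3.5)
```

```text
0.16 [[424.50364954 212.28955581]
 [ 53.91124846 190.9468697 ]] [395.61245751 470.66710558] [ 63.36603112 294.277735  ]
0.15 [[422.58824214 253.86242721]
 [ 54.3978967  232.37097313]] [391.90101215 485.43832276] [ 62.92122329 308.5329772 ]
0.14 [[420.69753933 294.8990989 ]
 [ 54.87831118 273.26445207]] [388.26032433 499.92793128] [ 62.4837652  322.55267452]
0.13 [[418.83106623 335.40987812]
 [ 55.35261094 313.63743721]] [384.68838971 514.14390829] [ 62.05347617 336.34261713]
```

```bash
python3 -m handwheel '[0,0,0,0,0,0, 0,0,0,0,0,0, 0,0,0,0,0,0, 0,0,0,0,0,0, 0,0,0,0,0,0]' 60
python3 -m handwheel '[0,0,-1,0,0,0, 0,0,-2,0,0,0, 0,0,-2.3,0,0,0, 0,0,-2.5,0,0,0, 0,0,-2.5,0,0,0]'
python3 - <<'E'
from h import *
snap('scene','scene4');crop('scene4',335,200,395,290,7,'s4b')
snap('side','side4');crop('side4',255,120,315,200,7,'d4b');st()
E
```

```text
time_s: 4.75
tcp_pos: [0.505, -0.1973, 0.0638]
eef_rot: [180.0, -0.1, 0.1]
contact_force: [-0.2, -0.4, -0.1]
gripper_width: 0.0667
time_s: 5.25
tcp_pos: [0.5048, -0.1973, 0.0383]
eef_rot: [180.0, -0.1, 0.1]
contact_force: [-0.0, 0.3, -0.7]
gripper_width: 0.0673
time_s 5.35
joints [-5.91900e-01  1.74712e+01 -2.79180e+01  6.93000e-02 -4.44925e+01
  9.06261e+01]
tcp_pos [ 0.5052 -0.1974  0.0389]
eef_rot [ 1.799501e+02 -1.177000e-01  8.370000e-02]
contact_force [-0.5304  0.0567 -0.6485]
moment [-0.051   0.0567  0.0034]
gripper_width 0.0669
```

View pics/s4b.png

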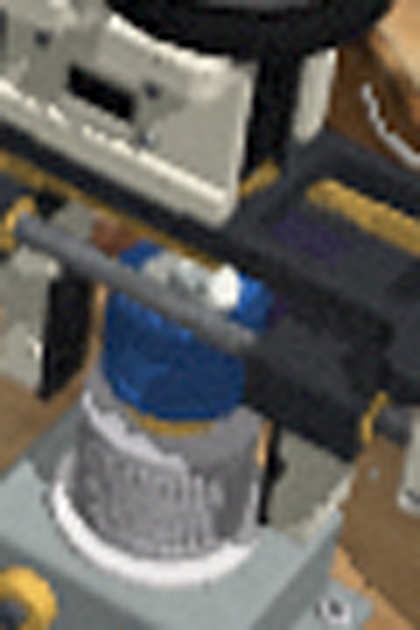

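View pics/d4b.png

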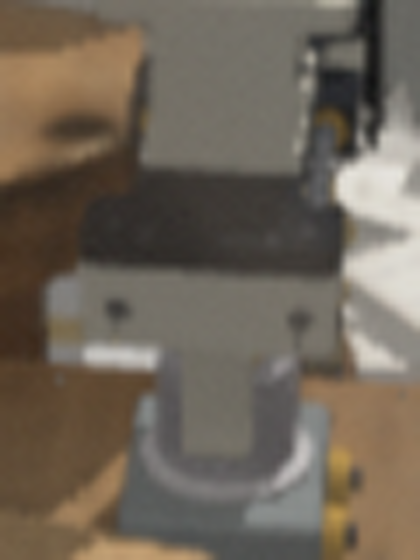

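```bash
python3 -m handwheel '[0,0,0,0,0,0, 0,0,0,0,0,0, 0,0,0,0,0,0, 0,0,0,0,0,0, 0,0,0,0,0,0]' 255 55
python3 -c "
from h import *
st()"
```

```text
time_s: 5.85
tcp_pos: [0.5054, -0.1973, 0.0392]
eef_rot: [179.9, -0.1, 0.1]
contact_force: [-0.7, 0.2, 1.3]
gripper_width: 0.0484
time_s 5.85
joints [-5.85700e-01  1.74510e+01 -2.79056e+01  7.23000e-02 -4.44977e+01
  9.06277e+01]
tcp_pos [ 0.5054 -0.1973  0.0392]
eef_rot [ 1.799476e+02 -1.452000e-01  9.350000e-02]
contact_force [-0.7223  0.1983  1.331 ]
moment [0.2962 0.1184 0.0363]
gripper_width 0.0484
```

```bash
python3 -m handwheel '[0,0,0.15,0,0,0, 0,0,0.15,0,0,0]'; python3 -m handwheel '[0,0,0.1,0,0,0, 0,0,0.1,0,0,0]';python3 -c "
from h import *
st()"
```

```text
time_s: 6.05
tcp_pos: [0.5049, -0.1972, 0.0403]
eef_rot: [180.0, -0.1, 0.1]
contact_force: [0.9, -1.5, -5.0]
gripper_width: 0.048
time_s: 6.25
tcp_pos: [0.5047, -0.1972, 0.0408]
eef_rot: [180.0, -0.1, 0.1]
contact_force: [2.4, -0.4, -7.1]
gripper_width: 0.0482
time_s 6.25
joints [-5.88600e-01  1.73153e+01 -2.78108e+01  3.39000e-02 -4.48010e+01
  9.06261e+01]
tcp_pos [ 0.5047 -0.1972  0.0408]
eef_rot [ 1.799753e+02 -7.260000e-02  6.160000e-02]
contact_force [ 2.3596 -0.3564 -7.1328]
moment [-0.3081 -0.6502  0.0651]
gripper_width 0.0482
```

```bash
python3 -m handwheel '[0,0,0.15,0,0,0, 0,0,0.15,0,0,0]';python3 -m handwheel '[0,0,0.1,0,0,0, 0,0,0.1,0,0,0]'
```

```text
time_s: 6.45
tcp_pos: [0.5045, -0.1971, 0.0414]
eef_rot: [180.0, -0.0, 0.0]
contact_force: [4.5, -2.1, -15.1]
gripper_width: 0.0479
time_s: 6.65
tcp_pos: [0.5045, -0.1971, 0.0414]
eef_rot: [-180.0, -0.0, 0.0]
contact_force: [5.7, -1.7, -17.7]
gripper_width: 0.0483
```

```bash
python3 -m handwheel '[0,0,0,0,0,-0.1, 0,0,0,0,0,-0.2, 0,0,0,0,0,-0.3, 0,0,0.2,0,0,-0.3, 0,0,0.2,0,0,-0.3]'; python3 -c "
from h import *
st()"
```

```text
time_s: 7.15
tcp_pos: [0.5039, -0.1969, 0.0423]
eef_rot: [-180.0, 0.1, -17.0]
contact_force: [4.8, -1.7, -18.7]
gripper_width: 0.0479
time_s 7.15
joints [-6.02200e-01  1.72145e+01 -2.76761e+01 -5.13000e-02 -4.51690e+01
  7.36012e+01]
tcp_pos [ 0.5039 -0.1969  0.0423]
eef_rot [-1.79982e+02  6.74000e-02 -1.70371e+01]
contact_force [  4.7739  -1.7109 -18.6886]
moment [-0.7072 -1.7017 -0.1463]
gripper_width 0.0479
```

```bash
for i in 1 ; do python3 -m handwheel '[0.05,0,0,0,0,-0.1, 0.05,0,0.15,0,0,-0.1]' - 60; done; python3 -m handwheel '[0.05,0,0,0,0,-0.1, 0.05,0,0.15,0,0,-0.1]'; python3 -m handwheel '[0.05,0,0,0,0,-0.1, 0.05,0,0.15,0,0,-0.1]'
```

```text
time_s: 7.35
tcp_pos: [0.5041, -0.1968, 0.0435]
eef_rot: [-180.0, 0.1, -22.7]
contact_force: [1.8, -1.8, -11.9]
gripper_width: 0.0478
time_s: 7.55
tcp_pos: [0.5041, -0.1969, 0.0449]
eef_rot: [180.0, 0.2, -28.3]
contact_force: [0.3, -2.2, -9.4]
gripper_width: 0.0479
time_s: 7.75
tcp_pos: [0.5051, -0.1969, 0.047]
eef_rot: [180.0, 0.1, -33.9]
contact_force: [1.9, -0.0, -6.8]
gripper_width: 0.048
```

Run:
```python
from h import *
snap('scene','scene5');crop('scene5',335,200,395,290,7,'s5b')
snap('side','side5');crop('side5',255,120,315,200,7,'d5b');st()
```

```text
time_s 7.85
joints [ -0.6282  16.9591 -27.2059  -0.0821 -45.9249  56.9572]
tcp_pos [ 0.5051 -0.1969  0.0472]
eef_rot [-1.799997e+02  1.076000e-01 -3.372810e+01]
contact_force [ 1.966   1.0986 -3.5011]
moment [ 0.1623 -0.4212 -0.012 ]
gripper_width 0.048
```

View pics/s5b.png

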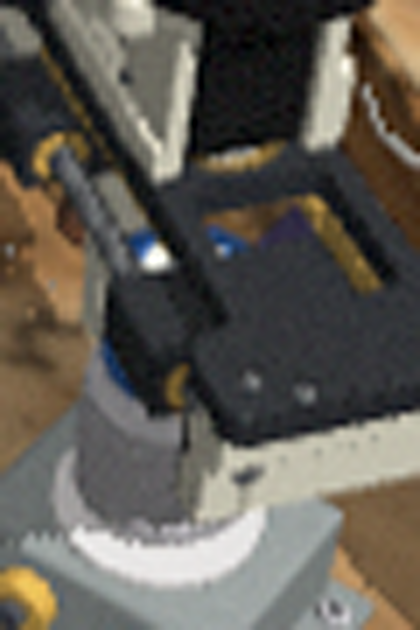

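View pics/d5b.png

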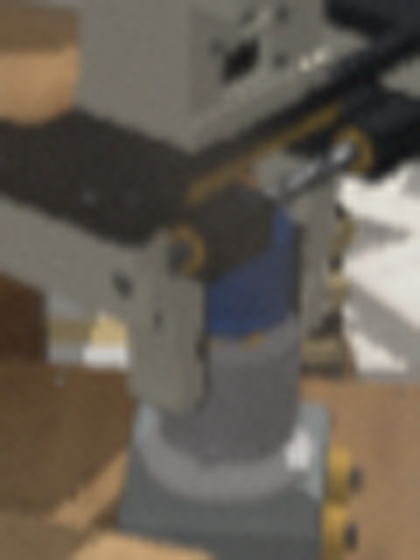

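```bash
python3 -m handwheel '[0,0,0.5,0,0,0, 0,0,1,0,0,0, 0,0,1,0,0,0]';  python3 -m handwheel '[0,0,1,0,0,0, 0,0,2,0,0,0, 0,0,3,0,0,0, 0,0,3,0,0,0]'
```

```text
time_s: 8.15
tcp_pos: [0.5058, -0.1972, 0.0586]
eef_rot: [-180.0, 0.0, -33.6]
contact_force: [-0.1, 0.5, -2.2]
gripper_width: 0.048
time_s: 8.55
tcp_pos: [0.5071, -0.1974, 0.0907]
eef_rot: [-179.9, -0.2, -33.6]
contact_force: [-0.2, 0.3, -1.5]
gripper_width: 0.0478
```

```bash
python3 -m handwheel '[0,0,2,0,0,0, 0,0,4,0,0,0, 0,0,4,0,0,0]'
python3 - <<'E'
from h import *
snap('scene','scene6');crop('scene6',310,150,420,300,4,'s6b')
snap('side','side6');crop('side6',235,70,335,200,5,'d6b');st()
E
```

```text
time_s: 8.85
tcp_pos: [0.5089, -0.1977, 0.1334]
eef_rot: [-179.8, -0.4, -33.6]
contact_force: [0.7, 0.3, -2.2]
gripper_width: 0.0479
time_s 8.95
joints [-6.33500e-01  1.14711e+01 -2.17357e+01 -3.82000e-02 -5.65581e+01
  5.70292e+01]
tcp_pos [ 0.507  -0.1972  0.1305]
eef_rot [-1.798453e+02 -1.798000e-01 -3.362550e+01]
contact_force [ 0.1302  0.6698 -2.9475]
moment [ 0.0254  0.054  -0.0081]
gripper_width 0.0478
```

View pics/s6b.png

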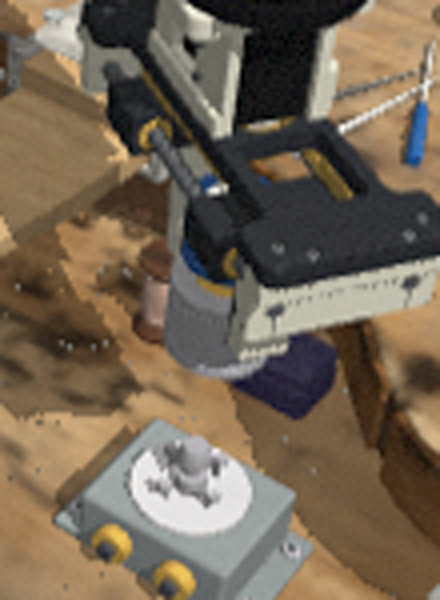

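View pics/d6b.png

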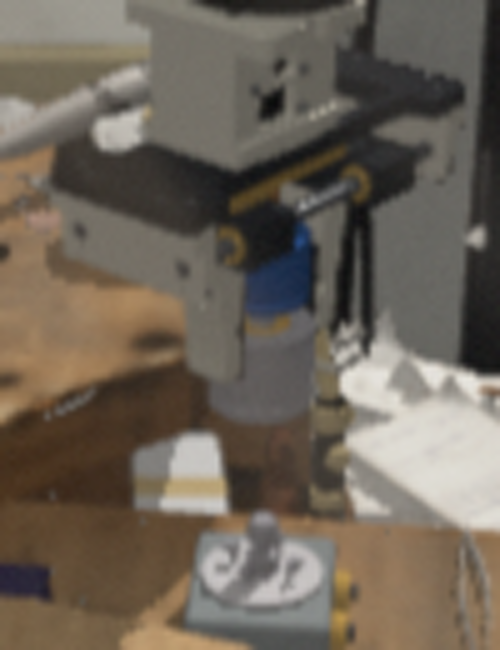

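```bash
python3 -m handwheel '[-2,4,0,0,0,0.12, -4,8,0,0,0,0.24, -6.5,12,0,0,0,0.36, -6.5,15.2,0,0,0,0.48, -6.5,15.2,0,0,0,0.587, -6.5,15.2,0,0,0,0.587]'
python3 -c "
from h import *
st()"
```

```text
time_s: 9.55
tcp_pos: [0.4412, -0.0444, 0.1297]
eef_rot: [-179.9, -0.1, 0.2]
contact_force: [0.5, -1.3, -2.4]
gripper_width: 0.0479
time_s 9.55
joints [ 19.7738   1.884  -33.1602  -0.1248 -54.803   70.5168]
tcp_pos [ 0.4412 -0.0444  0.1297]
eef_rot [-1.798528e+02 -1.098000e-01  2.186000e-01]
contact_force [ 0.5247 -1.3059 -2.4039]
moment [-0.1177 -0.024   0.0038]
gripper_width 0.0479
```

Descend towards the board, slowing near contact (underside expected to touch at TCP reading about 0.000–0.008).

```bash
python3 -m handwheel '[0,0,-3,0,0,0, 0,0,-6,0,0,0, 0,0,-9,0,0,0, 0,0,-10.5,0,0,0, 0,0,-10.5,0,0,0]'
python3 - <<'E'
from h import *
snap('scene','scene7');crop('scene7',220,120,380,290,4,'s7b')
snap('side','side7');crop('side7',230,120,350,270,4,'d7b');st()
E
```

```text
time_s: 10.05
tcp_pos: [0.4387, -0.0458, 0.022]
eef_rot: [-180.0, 0.2, -0.0]
contact_force: [-0.2, 0.3, -1.7]
gripper_width: 0.0484
time_s 10.15
joints [ 19.7121  10.526  -40.7476  -0.1488 -38.6625  70.4753]
tcp_pos [ 0.441  -0.045   0.0245]
eef_rot [-1.798909e+02 -2.890000e-02  7.120000e-02]
contact_force [-0.2933  0.4121 -1.6528]
moment [-0.0813 -0.0759  0.0086]
gripper_width 0.0482
```

View pics/s7b.png

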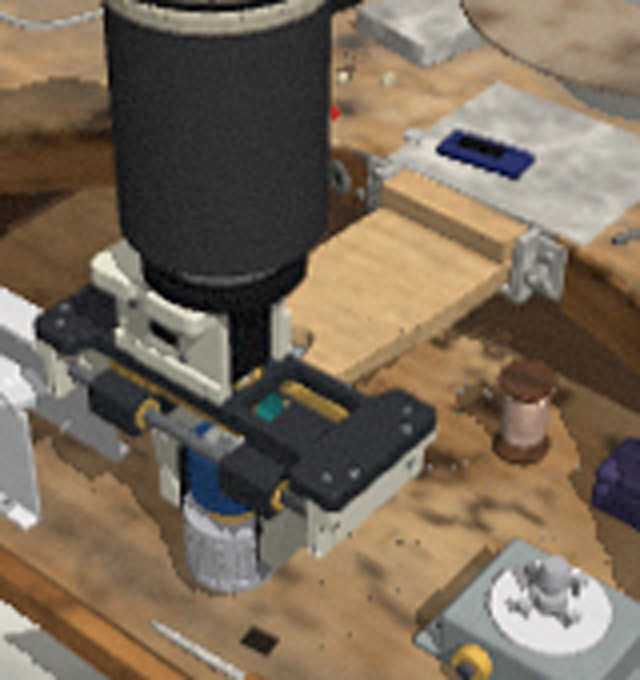

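View pics/d7b.png

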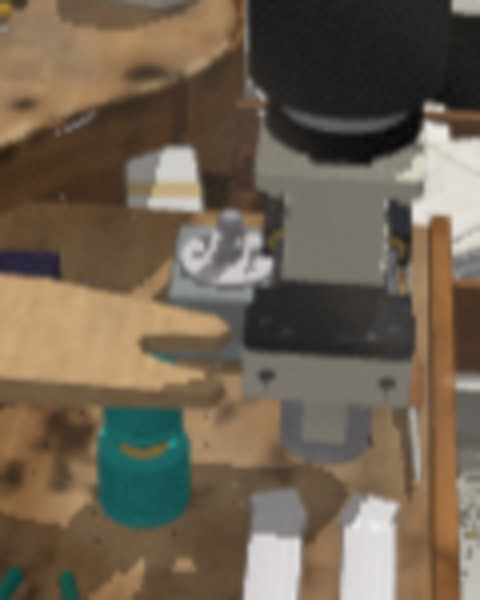

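```bash
python3 -m handwheel '[0,0,-0.7,0,0,0, 0,0,-1.4,0,0,0, 0,0,-1.4,0,0,0]'; python3 -m handwheel '[0,0,-0.15,0,0,0, 0,0,-0.15,0,0,0]'; python3 -m handwheel '[0,0,-0.15,0,0,0, 0,0,-0.15,0,0,0]'
```

```text
time_s: 10.45
tcp_pos: [0.4406, -0.0452, 0.0099]
eef_rot: [-179.9, 0.0, 0.0]
contact_force: [0.1, 0.0, -2.0]
gripper_width: 0.0483
time_s: 10.65
tcp_pos: [0.4405, -0.0452, 0.0084]
eef_rot: [-179.9, 0.0, 0.0]
contact_force: [0.1, 0.5, -2.4]
gripper_width: 0.0482
time_s: 10.85
tcp_pos: [0.4405, -0.0451, 0.0069]
eef_rot: [-179.9, 0.0, 0.0]
contact_force: [-0.8, 0.2, -2.4]
gripper_width: 0.0481
```

```bash
python3 -m handwheel '[0,0,-0.15,0,0,0, 0,0,-0.15,0,0,0]'; python3 -m handwheel '[0,0,-0.1,0,0,0, 0,0,-0.1,0,0,0]'; python3 -m handwheel '[0,0,-0.1,0,0,0, 0,0,-0.1,0,0,0]'
```

```text
time_s: 11.05
tcp_pos: [0.4405, -0.0451, 0.0053]
eef_rot: [-179.9, 0.0, 0.0]
contact_force: [-0.3, 0.5, -2.2]
gripper_width: 0.048
time_s: 11.25
tcp_pos: [0.4404, -0.0451, 0.0042]
eef_rot: [-179.9, 0.0, 0.0]
contact_force: [-0.2, -0.0, -2.4]
gripper_width: 0.048
time_s: 11.45
tcp_pos: [0.4403, -0.0452, 0.0031]
eef_rot: [-179.9, 0.0, 0.0]
contact_force: [-0.3, 0.1, -3.7]
gripper_width: 0.048
```

```bash
python3 -m handwheel '[0,0,-0.1,0,0,0, 0,0,-0.1,0,0,0]'; python3 -m handwheel '[0,0,-0.1,0,0,0, 0,0,-0.1,0,0,0]'
python3 - <<'E'
from h import *
snap('scene','scene8');crop('scene8',250,200,320,290,6,'s8b')
snap('side','side8');crop('side8',285,210,335,250,12,'d8b');st()
E
```

```text
time_s: 11.65
tcp_pos: [0.4402, -0.0452, 0.002]
eef_rot: [-179.9, 0.0, 0.0]
contact_force: [-0.6, -0.1, -2.2]
gripper_width: 0.0478
time_s: 11.85
tcp_pos: [0.4401, -0.0452, 0.0008]
eef_rot: [-179.9, 0.1, 0.0]
contact_force: [0.9, -1.1, -2.7]
gripper_width: 0.048
time_s 11.95
joints [ 19.7099  12.902  -42.1675  -0.1914 -34.9454  70.4658]
tcp_pos [ 0.4402 -0.0452  0.0009]
eef_rot [-1.799017e+02  5.080000e-02  1.880000e-02]
contact_force [ 0.5525  0.2985 -3.4494]
moment [-0.1034  0.0069 -0.0394]
gripper_width 0.0479
```

View pics/s8b.png

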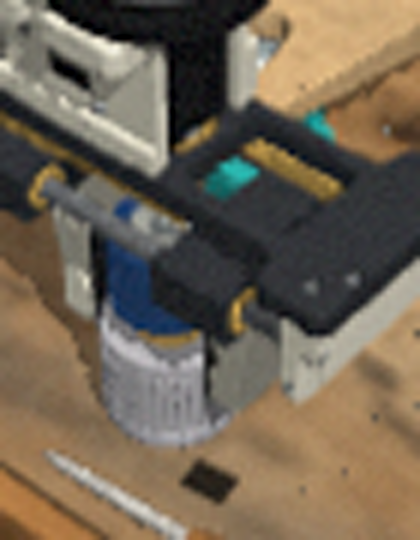

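```bash
python3 -m handwheel '[0,0,-0.1,0,0,0, 0,0,-0.1,0,0,0]'; python3 -m handwheel '[0,0,-0.1,0,0,0, 0,0,-0.1,0,0,0]';  python3 -m handwheel '[0,0,-0.1,0,0,0, 0,0,-0.1,0,0,0]'
```

```text
time_s: 12.15
tcp_pos: [0.4401, -0.0452, -0.0002]
eef_rot: [-179.9, 0.1, 0.0]
contact_force: [-0.2, -0.6, -2.7]
gripper_width: 0.0482
time_s: 12.35
tcp_pos: [0.4403, -0.0452, -0.0009]
eef_rot: [-179.9, 0.0, 0.0]
contact_force: [-1.2, 0.4, 3.7]
gripper_width: 0.0481
time_s: 12.55
tcp_pos: [0.4405, -0.0452, -0.001]
eef_rot: [-179.9, 0.0, 0.1]
contact_force: [-4.6, 1.2, 13.8]
gripper_width: 0.0481
```

View pics/d8b.png

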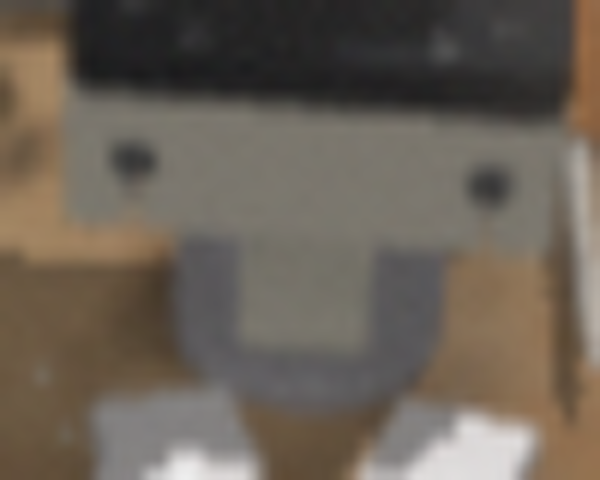

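```bash
python3 -m handwheel '[0,0,0.02,0,0,0, 0,0,0.02,0,0,0]'; python3 -m handwheel '[0,0,0,0,0,0, 0,0,0,0,0,0, 0,0,0,0,0,0, 0,0,0,0,0,0, 0,0,0,0,0,0]' 60
python3 - <<'E'
from h import *
snap('scene','scene9');crop('scene9',250,200,320,290,6,'s9b')
st()
E
```

```text
time_s: 12.75
tcp_pos: [0.4406, -0.0451, -0.0007]
eef_rot: [-179.9, -0.0, 0.1]
contact_force: [1.1, -0.1, -1.3]
gripper_width: 0.0483
time_s: 13.25
tcp_pos: [0.4406, -0.0452, -0.0007]
eef_rot: [-179.9, -0.0, 0.1]
contact_force: [0.3, -0.1, 0.5]
gripper_width: 0.0668
time_s 13.3
joints [ 19.7226  13.0771 -42.2694  -0.1498 -34.6163  70.4711]
tcp_pos [ 0.4407 -0.0451 -0.0007]
eef_rot [-1.799073e+02 -6.500000e-03  7.040000e-02]
contact_force [-0.6133 -0.4632 -0.6344]
moment [-0.035  -0.0328 -0.0082]
gripper_width 0.0673
```

View pics/s9b.png

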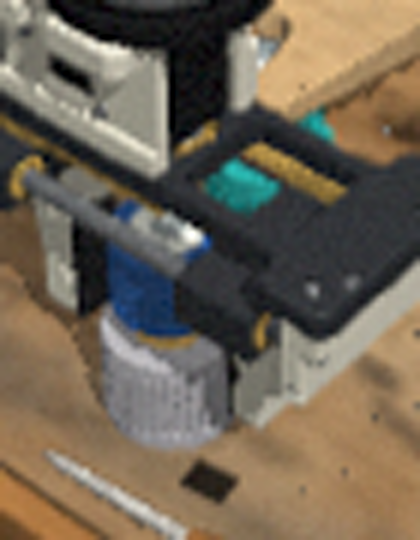

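```bash
python3 -m handwheel '[0,0,1,0,0,0, 0,0,2,0,0,0, 0,0,3,0,0,0, 0,0,3.2,0,0,0, 0,0,3.2,0,0,0]'
python3 - <<'E'
from h import *
snap('scene','scene10');crop('scene10',240,180,330,290,6,'s10b')
snap('side','side10');crop('side10',275,190,345,260,8,'d10b')
st()
E
```

```text
time_s: 13.8
tcp_pos: [0.4412, -0.0449, 0.0321]
eef_rot: [-179.9, -0.1, 0.1]
contact_force: [0.8, 0.1, -0.0]
gripper_width: 0.0671
time_s 13.9
joints [ 19.7221   9.8238 -40.3626  -0.1421 -39.766   70.4462]
tcp_pos [ 0.4405 -0.0451  0.0313]
eef_rot [-1.798984e+02 -1.430000e-02  5.920000e-02]
contact_force [-0.0536  0.3271 -0.3444]
moment [-0.0112  0.0127 -0.0129]
gripper_width 0.0667
```

View pics/s10b.png

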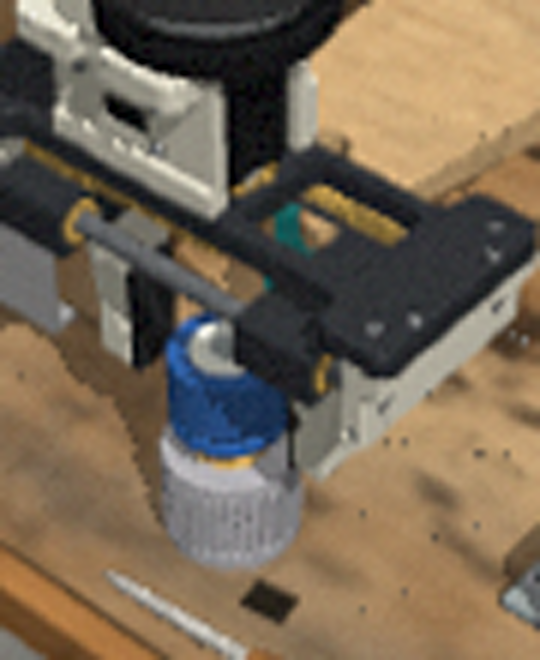

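View pics/d10b.png

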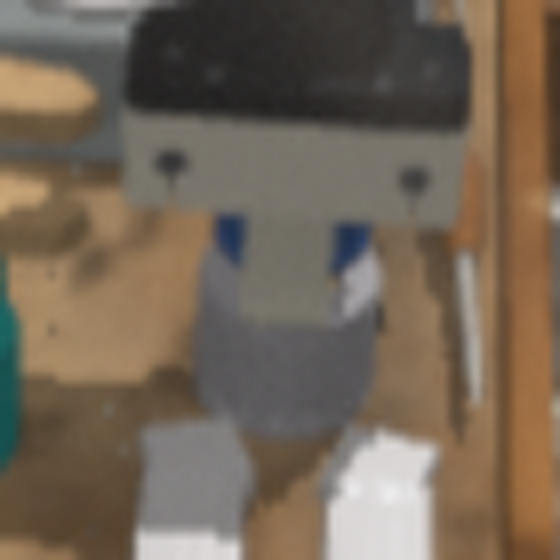

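```bash
python3 -m handwheel '[0,0,0,0,0,0, 0,0,0,0,0,0, 0,0,0,0,0,0, 0,0,0,0,0,0, 0,0,0,0,0,0, 0,0,0,0,0,0]' 255 40; python3 -m handwheel '[0,0,0,0,0,0]';python3 -c "
from h import *
st()"
```

```text
time_s: 14.5
tcp_pos: [0.4403, -0.0452, 0.0311]
eef_rot: [-179.9, 0.0, 0.1]
contact_force: [-0.5, 0.4, -1.4]
gripper_width: 0.0414
time_s: 14.6
tcp_pos: [0.4404, -0.0452, 0.0311]
eef_rot: [-179.9, 0.0, 0.1]
contact_force: [-0.6, 0.4, 0.2]
gripper_width: 0.0414
time_s 14.6
joints [ 19.7216   9.8456 -40.3727  -0.1476 -39.7589  70.4468]
tcp_pos [ 0.4404 -0.0452  0.0311]
eef_rot [-1.799034e+02  1.030000e-02  5.500000e-02]
contact_force [-0.5908  0.4024  0.2391]
moment [-0.0486 -0.0688 -0.0211]
gripper_width 0.0414
```

```bash
python3 -m handwheel '[0,0,1.2,0,0,0, 0,0,2.4,0,0,0, 0,0,3.6,0,0,0, 0,0,3.6,0,0,0]';python3 - <<'E'
from h import *
snap('wrist','w11');snap('scene','s11');snap('side','d11')
crop('s11',170,160,330,290,4.5,'s11b');crop('d11',260,190,350,330,4.2,'d11b');st()
E
```

```text
time_s: 15.0
tcp_pos: [0.4412, -0.0449, 0.0682]
eef_rot: [-179.9, -0.1, 0.1]
contact_force: [0.6, -0.2, -1.9]
gripper_width: 0.0414
time_s 15.15
joints [ 19.7229   6.6125 -38.0088  -0.1548 -45.3883  70.427 ]
tcp_pos [ 0.4399 -0.0452  0.0665]
eef_rot [-1.798995e+02  4.610000e-02  4.120000e-02]
contact_force [ 1.1397 -0.0579 -2.3652]
moment [-0.0375  0.0534 -0.0014]
gripper_width 0.0409
```

View pics/w11.png

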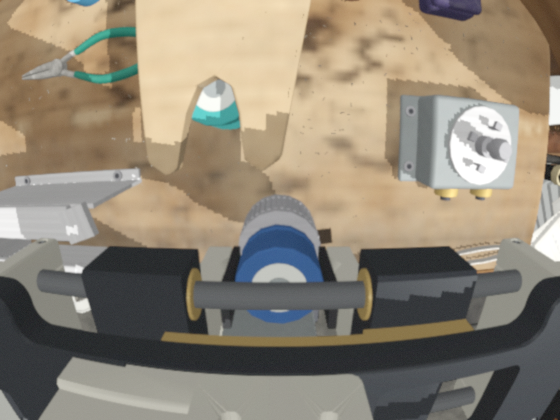

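View pics/s11b.png

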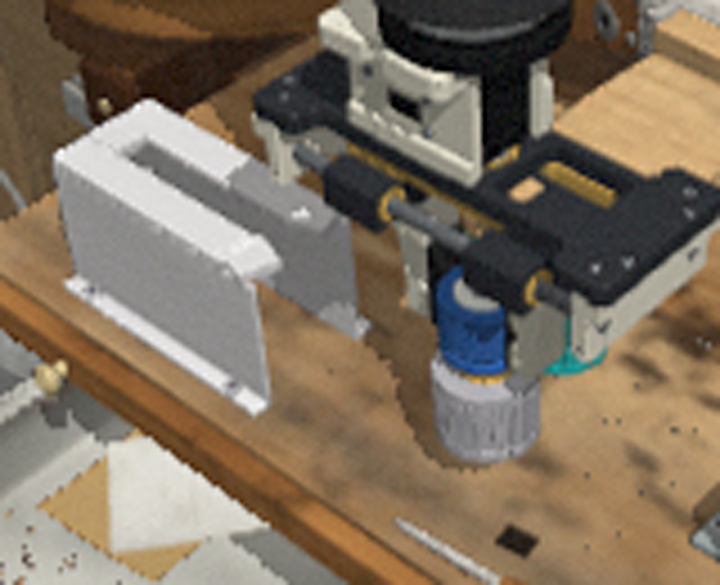

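View pics/d11b.png

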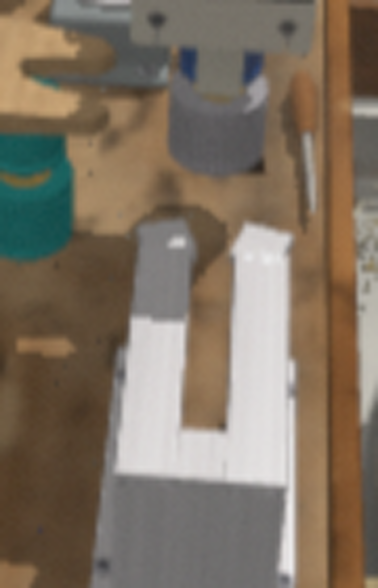

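Run:
```python
from h import *
b=load('d11');crop('d11',285,235,340,310,8,'d11c')
for l,r_,v in((190,233,270),(184,229,380),(183,227,425)):
    print([np.round(atz(b,u/4.2+260,v/4.2+190,.085),4) for u in(l,r_,(l+r_)/2)])
```

```text
[array([0.4461, 0.1046, 0.085 ]), array([0.4277, 0.1025, 0.085 ]), array([0.4369, 0.1035, 0.085 ])]
[array([0.445 , 0.1703, 0.085 ]), array([0.4271, 0.1683, 0.085 ]), array([0.436 , 0.1693, 0.085 ])]
[array([0.444 , 0.1946, 0.085 ]), array([0.427 , 0.1927, 0.085 ]), array([0.4355, 0.1937, 0.085 ])]
```

View pics/d11c.png

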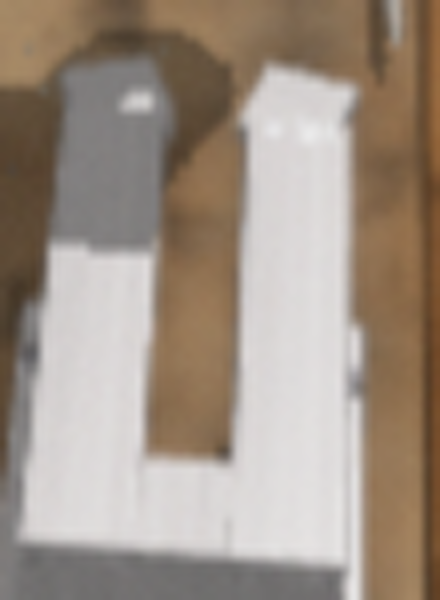

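Run:
```python
from h import *
b=load('d11');crop('d11',290,190,335,240,12,'d11e')
for x in(.436,.438,.44,.442):print(x,[(proj(b,[[x+s*.0245,-.045,z] ])[0]-[290,190])*12 for z in(.045,.065) for s in(-1,1)])
```

```text
0.436 [array([411.8337773 , 391.20217009]), array([136.39058349, 372.25452343]), array([419.8253564 , 301.12440653]), array([140.79275613, 282.32239795])]
0.438 [array([400.54489368, 390.4256115 ]), array([125.19803439, 371.48459167]), array([408.38875509, 300.35377588]), array([129.45500659, 281.55842821])]
0.44 [array([389.25996639, 389.64932507]), array([114.00939109, 370.71492858]), array([396.9562138, 299.5834188]), array([118.12126455, 280.7947285 ])]
0.442 [array([377.97899335, 388.87331064]), array([102.82465154, 369.94553402]), array([385.52773039, 298.81333515]), array([106.7915279 , 280.03129869])]
```

View pics/d11e.png

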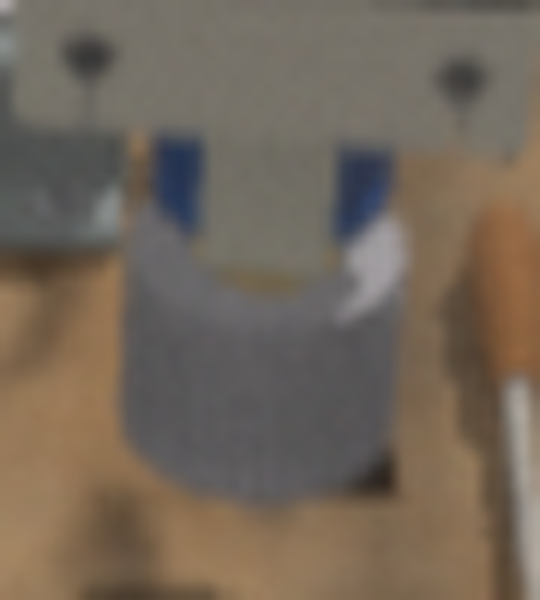

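```bash
python3 -m handwheel '[-0.08,2,0.05,0,0,0, -0.15,4,0.05,0,0,0, -0.15,6.5,0.05,0,0,0, -0.15,8.5,0.05,0,0,0, -0.15,8.5,0.05,0,0,0]';python3 - <<'E'
from h import *
snap('scene','s12');snap('side','d12')
crop('s12',170,140,310,270,4.5,'s12b');crop('d12',280,190,345,310,5,'d12b');st()
E
```

```text
time_s: 15.65
tcp_pos: [0.4383, 0.0413, 0.0664]
eef_rot: [-179.9, 0.1, 0.1]
contact_force: [0.1, -0.2, -2.0]
gripper_width: 0.0414
time_s 15.75
joints [ 30.9445   6.4268 -38.267   -0.1675 -45.3858  59.2767]
tcp_pos [0.4378 0.0398 0.0663]
eef_rot [-1.799383e+02  1.293000e-01  1.036000e-01]
contact_force [-0.5888 -0.2884 -2.1263]
moment [-0.0977  0.0228 -0.0472]
gripper_width 0.0412
```

View pics/s12b.png

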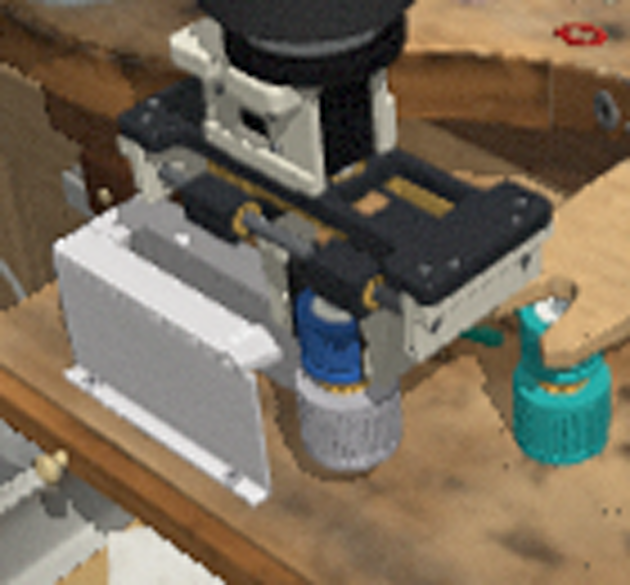

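View pics/d12b.png

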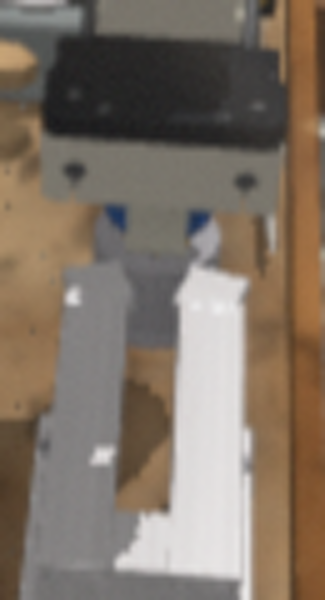

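```bash
python3 -m handwheel '[0,1,0.06,0,0,0, 0,2,0.06,0,0,0, 0,3,0.06,0,0,0, 0,3,0.06,0,0,0]'; python3 -m handwheel '[0,1,0,0,0,0, 0,2,0,0,0,0, 0,3,0,0,0,0, 0,3,0,0,0,0]'
python3 - <<'E'
from h import *
snap('scene','s13');snap('side','d13')
crop('s13',170,140,310,270,4.5,'s13b');crop('d13',280,190,345,310,5,'d13b');st()
E
```

```text
time_s: 16.15
tcp_pos: [0.4382, 0.0709, 0.067]
eef_rot: [-179.9, 0.1, 0.2]
contact_force: [-0.0, -0.4, -2.8]
gripper_width: 0.0415
time_s: 16.55
tcp_pos: [0.4385, 0.1024, 0.0671]
eef_rot: [-179.9, 0.1, 0.2]
contact_force: [-0.3, -0.6, -3.4]
gripper_width: 0.0412
time_s 16.65
joints [ 38.1549   7.3058 -37.0857  -0.1748 -45.6513  52.1632]
tcp_pos [0.438  0.1014 0.0669]
eef_rot [-1.799277e+02  1.105000e-01  1.960000e-01]
contact_force [ 0.4903 -0.398  -2.5586]
moment [-0.1116 -0.0089  0.0157]
gripper_width 0.0411
```

View pics/s13b.png

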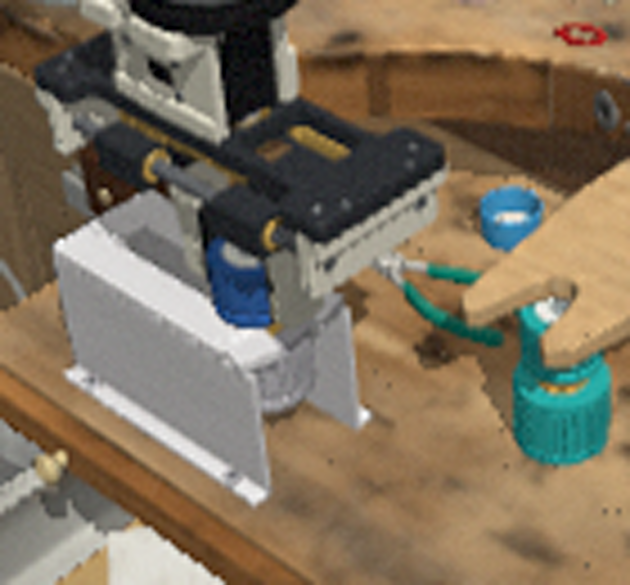

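View pics/d13b.png

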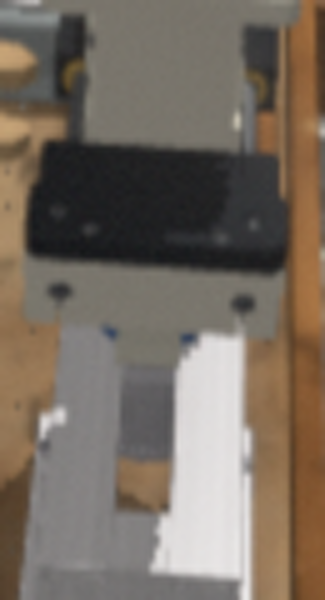

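```bash
python3 -m handwheel '[-0.03,1.5,0,0,0,0, -0.05,3,0,0,0,0, -0.08,4.5,0,0,0,0, -0.1,6,0,0,0,0, -0.12,7.5,0,0,0,0, -0.12,8.2,0,0,0,0, -0.12,8.2,0,0,0,0]'; python3 -c "
from h import *
st()"
```

```text
time_s: 17.35
tcp_pos: [0.4368, 0.1845, 0.0668]
eef_rot: [-179.9, 0.1, 0.3]
contact_force: [-0.4, -0.3, -2.0]
gripper_width: 0.0414
time_s 17.35
joints [ 46.6349   9.5795 -34.2264  -0.1761 -46.2249  43.7698]
tcp_pos [0.4368 0.1845 0.0668]
eef_rot [-1.799344e+02  1.132000e-01  2.829000e-01]
contact_force [-0.4113 -0.2532 -2.026 ]
moment [-0.0687 -0.0037 -0.0285]
gripper_width 0.0414
```

Feel for the closed end in small steps.

```bash
python3 -m handwheel '[0,0.2,0,0,0,0, 0,0.2,0,0,0,0]'; python3 -m handwheel '[0,0.15,0,0,0,0, 0,0.15,0,0,0,0]'; python3 -m handwheel '[0,0.15,0,0,0,0, 0,0.15,0,0,0,0]'
```

```text
time_s: 17.55
tcp_pos: [0.4368, 0.1864, 0.0668]
eef_rot: [-179.9, 0.1, 0.3]
contact_force: [-1.2, -1.0, -1.6]
gripper_width: 0.0413
time_s: 17.75
tcp_pos: [0.4368, 0.1876, 0.0668]
eef_rot: [-179.9, 0.1, 0.2]
contact_force: [0.1, -0.0, -2.9]
gripper_width: 0.0414
time_s: 17.95
tcp_pos: [0.4369, 0.1891, 0.0669]
eef_rot: [-179.9, 0.1, 0.2]
contact_force: [0.5, 0.8, -2.5]
gripper_width: 0.0416
```

```bash
python3 -m handwheel '[0,0.12,0,0,0,0, 0,0.12,0,0,0,0]'; python3 -m handwheel '[0,0.12,0,0,0,0, 0,0.12,0,0,0,0]'; python3 -m handwheel '[0,0.12,0,0,0,0, 0,0.12,0,0,0,0]'
```

```text
time_s: 18.15
tcp_pos: [0.4367, 0.1896, 0.0668]
eef_rot: [180.0, 0.1, 0.2]
contact_force: [0.4, -4.1, -1.2]
gripper_width: 0.0414
time_s: 18.35
tcp_pos: [0.4367, 0.1897, 0.0668]
eef_rot: [179.9, 0.2, 0.2]
contact_force: [2.2, -6.9, -0.2]
gripper_width: 0.0413
time_s: 18.55
tcp_pos: [0.4366, 0.1897, 0.0668]
eef_rot: [179.8, 0.2, 0.3]
contact_force: [3.5, -6.4, -1.1]
gripper_width: 0.0411
```

```bash
python3 -m handwheel '[0,-0.01,-0.1,0.002,0,0, 0,-0.01,-0.2,0.002,0,0, 0,-0.01,-0.2,0.002,0,0]'; python3 -m handwheel '[0,0,-0.08,0,0,0, 0,0,-0.08,0,0,0]'; python3 -c "
from h import *
st()"
```

```text
time_s: 18.85
tcp_pos: [0.4365, 0.1895, 0.0646]
eef_rot: [179.9, 0.2, 0.2]
contact_force: [0.7, -2.0, -2.2]
gripper_width: 0.0411
time_s: 19.05
tcp_pos: [0.4365, 0.1896, 0.0641]
eef_rot: [179.9, 0.2, 0.3]
contact_force: [-1.8, -3.3, 3.6]
gripper_width: 0.0417
time_s 19.05
joints [ 47.1917  10.0495 -34.1174  -0.0782 -46.0698  43.1258]
tcp_pos [0.4365 0.1896 0.0641]
eef_rot [179.8656   0.2027   0.2629]
contact_force [-1.7896 -3.269   3.5841]
moment [-1.2154  0.437   0.0091]
gripper_width 0.0417
```

```bash
python3 -m handwheel '[0,0,0,0,0,0, 0,0,0,0,0,0, 0,0,0,0,0,0, 0,0,0,0,0,0, 0,0,0,0,0,0]' 60; python3 -m handwheel '[0,0,1,0,0,0, 0,0,2,0,0,0, 0,0,4,0,0,0, 0,0,6,0,0,0, 0,0,8,0,0,0]'; python3 -m handwheel '[-0.5,-3,3,0,0,0, -1,-6,4,0,0,0, 0,-12,5,0,0,0, 0,-17,5,0,0,0, 0,-22,5,0,0,0, 0,-22,5,0,0,0]'
python3 - <<'E'
from h import *
snap('scene','s14');snap('side','d14');snap('wrist','w14')
crop('s14',170,140,310,270,5,'s14b');crop('d14',270,220,345,340,5,'d14b');st()
E
```

```text
time_s: 19.55
tcp_pos: [0.4365, 0.1897, 0.0641]
eef_rot: [179.9, 0.2, 0.3]
contact_force: [0.0, -0.1, 0.2]
gripper_width: 0.0665
time_s: 20.05
tcp_pos: [0.4367, 0.1898, 0.146]
eef_rot: [179.9, 0.1, 0.3]
contact_force: [1.2, -0.2, -0.2]
gripper_width: 0.0669
time_s: 20.65
tcp_pos: [0.4362, -0.0337, 0.1973]
eef_rot: [179.9, 0.1, 0.1]
contact_force: [-0.7, -0.2, 0.6]
gripper_width: 0.0669
time_s 20.8
joints [ 2.19706e+01 -2.31880e+00 -2.77768e+01  2.65000e-02 -6.46289e+01
  6.81551e+01]
tcp_pos [ 0.4369 -0.0307  0.1969]
eef_rot [1.799454e+02 7.170000e-02 1.370000e-01]
contact_force [-0.1405 -0.1463  0.05  ]
moment [-0.0604 -0.0627  0.0669]
gripper_width 0.0671
```

View pics/s14b.png

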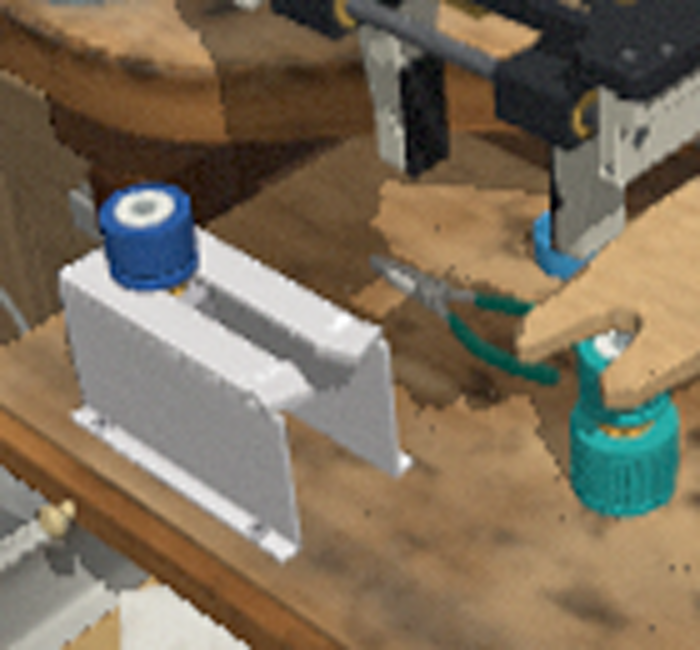

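View pics/d14b.png

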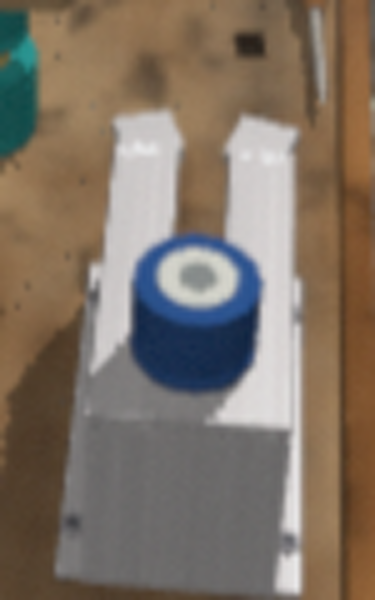

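View pics/s14.png

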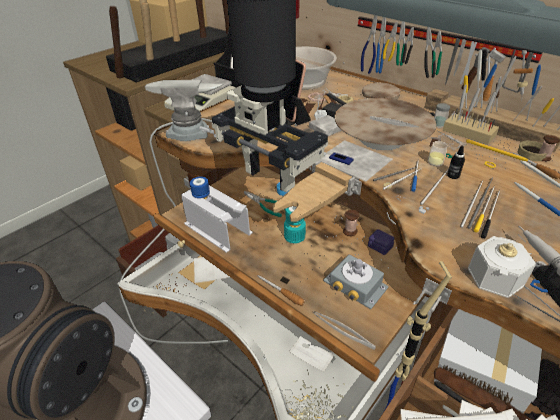

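Run:
```python
from h import *
a,b=load('s14'),load('d14')
pa=(146/5+170,207/5+140);pb=(197/5+270,276/5+220)
print(tri(a,pa,b,pb),atz(a,*pa,.117),atz(b,*pb,.117))
A=load('scene0')['img'].astype(int);B=a['img'].astype(int)
d=(abs(A-B).sum(2)>90)
for n,(x0,y0,x1,y1) in dict(burn=(255,270,310,310),tw=(310,310,380,355),box=(366,228,398,258),reel=(342,206,362,236),pliers=(240,185,285,215),turq=(283,215,310,246)).items(): print(n,d[y0:y1,x0:x1].mean())
```

```text
(array([0.43683513, 0.18908212, 0.11716386]), np.float64(0.0011055459637679132)) [0.43760421 0.18931745 0.117     ] [0.43634451 0.18927847 0.117     ]
burn 0.0
tw 0.0
box 0.146875
reel 0.035
pliers 0.32666666666666666
turq 0.0
```

```bash
python3 -c "
from h import *
r.close_job();st()"
```

```text
the job is handed in; nothing more can be done
the job is handed in; nothing more can be done
```

The filter is off the outlet and hangs upright at the closed end of the parking rail. I handed the job in at about 21 s, with the gripper clear of everything.

- **Uncoupling:** I gripped the sleeve (48 mm reading) and drew it up until the catch stopped it at about 2 mm. Turning it −0.4 rad let it draw on up, the jaws let go, and I lifted the filter off.
- **Standing:** I stood the filter on the board and let go. It touched down where I would expect with the sleeve already forward. So the sleeve may have sprung forward before I opened the fingers, and I did not see it do so.
- **Parking:** I took the filter by the cap (41 mm reading), led the neck into the slot and slid it until I felt the closed end at y = 0.190. I then lowered it 2.7 mm onto its cap and released it.

**Checks**
- **Final position:** the filter's top is at (0.437, 0.189, 0.117), against about (0.436, 0.189, 0.117) expected for hanging at the closed end.
- **Other things on the board:** no change at the burnisher, tweezers or turquoise filter. The image difference did flag the pliers, the purple box and slightly the reel. The pliers' tip is at the same pixel as before. I put the box and reel down to shadow and to the filter no longer hiding them. I did not check the light blue cup.
- **Disagreement with the description:** the fingertips sit about 26 mm behind the reported TCP. My first closing therefore took the cap instead of the sleeve. It moved nothing, and I released and corrected for the offset from then on.

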